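Tighten the boxed-in gland nut with a ring spanner

ROBOT

A 7-joint arm with a two-finger parallel gripper is mounted at the origin on a cart in front of the work surface, level with it; the furniture and walls round the work are solid. World frame = base frame: x ahead of the robot, y to its left, z up, the work surface at z = 0. Lengths are in m, angles in rad, forces in N, time in s.
With the tool pointing down it reaches from about 0.4 to 0.85 m from the base axis. Payload 4.4 kg.
Tool frame: the origin (TCP) lies on the mounting face of the last link; the fingertips stand 199 mm ahead of it and the grasp point (between the pads) lies 180 mm ahead of it; z points along the fingers, x is the direction in which the jaws open and shut, and the axes are right-handed (so a half turn about z gives the same grasp; the last joint's range is limited). The gripper opens to 94 mm and grips with 3 to 60 N. Pads are 16 mm wide; open, the fingers measure 119 mm over their backs; the gripper's body (75 mm by 177 mm) begins 78 mm behind the grasp point.
Start: joints at [-1.407, 0.628, 0.038, 1.517, -0.027, 0.996, -0.02], TCP at [0.148, 0.633, 0.405] pointing down, gripper open.
Joint ranges: [-3.06, 3.06], [-0.37, 2.12], [-1.25, 1.32], [0.18, 2.47], [-1.1, 4.24], [0.23, 1.98], [-2.94, 2.94]. Speed limits (rad/s): [2.57, 2.57, 3.14, 3.14, 3.14, 3.14, 3.14].

INTERFACE

Orientations are given as a unit quaternion [x, y, z, w].
In Python, from workcell import ctrl gives the robot as it stands.
- The arm moves only by the tool step_arm, never from a script. Its argument "deltas" is a list of rows, each an object of numbers: "grip": the opening, from 0 (shut) to 1 (fully open); "dx", "dy", "dz": the shift along the tool's x, y, z in m; "rx", "ry", "rz": the turn, a rotation vector about the tool's x, y, z in degrees. A call has 1 to 12 rows; each row is the pose to reach, as a shift and turn from the pose measured when the call began, along the tool's axes at that moment; what a row does not reach only later rows make up. A row lasts 1/8 s, in which the tool goes at most 62.5 mm and 10.7 degrees, less where a joint would pass 70% of its speed; a pose out of reach is approached as far as the arm can. A call with a gripper value outside its range is refused whole. The fingers move at their own pace and stop on an object; "grip_force" is the grip in N (left out, the last holds). Time passes only in rows, so rows that repeat a pose let the fingers close. It gives the time, the measured TCP pose, the force and the opening at its end, in the units of the state.
- ctrl.sense(): the state, without advancing time (a new reading comes with each control period).
- ctrl.grab_frame(name): name is "scene" or "top"; returns a dict with "img" (480x640x3 uint8, red, green, blue), "fx", "fy", "cx", "cy" (pixels), "xyz" and "orientation" of the camera in the world. Camera axes: x right, y up, looking along -z (the intrinsics and any distortion apply to the point x, -y, -z); pixel columns grow to the right and rows downward; lengths in m; the calibration is good to about 2 mm. A picture is of the moment at which its call begins. There is no depth.
- ctrl.finish_job(): hands the job in, once; it reports no verdict.
Trained networks look in the newest picture that a camera, given by its name, has taken for a name from the list of things; names that differ only in an ending like _2 or _b are one class to them, and where a whole thing is asked for, a point or a joint stands for the part that bears it (a point fixed in the world has none). Each returns a list of dicts, best first, with "confidence" (0 to 1); they miss things now and then, are a little off and sometimes report something else, mostly with a low value. They report only what shows in the picture. A call takes as long as a camera call. They do not tell look-alikes from the thing itself.
- ctrl.recognise(label, camera): "uv" ([column, row] in pixels, amid what is visible of it).
The state is a dict: "clock": time; "q": joint angles; "dq": joint speeds; "joint_torque": joint torques, N m; "ee_pos": TCP position; "tool_rot": TCP orientation; "ft_force": force on the tool from outside, world axes, zero at the start; "wrist_torque": the same for the moment, N m; "opening": finger opening in m.
Only numpy, scipy, OpenCV 4.12 (cv2) and the standard library are available. Lean on these libraries where they do the work, as an engineer would, in place of code of your own. Each camera call takes 0.05 s, during which the arm holds its last target.

TASK

Take the ring spanner from its mat and, with it alone, screw the gland nut of the bench manifold clockwise up to its stop, working in short strokes between the two ribs: seat the ring right down over the nut, swing, lift it off, swing back and reseat it, without levering on the ribs. Pull the nut up firmly at the end with about 1.5 N m (never past 2.5 N m, it sits in a rubber mount), then lift the spanner off and lay it flat, lengthwise, in the middle of its mat. Leave the glassware and the tape where they stand.

Things in the scene. Friction and masses are not known exactly. Their poses are not given: they have to be found in the camera images.
- manifold: Fixed bench manifold: 156 x 170 mm base plate, its top 12 mm above the bench; grey valve body along its back (+x) edge, top at 70 mm, with two brass spouts up to 100 mm. Origin: on the bench, on the vertical axis of the gland nut; -x is the open side, towards the robot. Low side walls and two ribs (tops 40 mm above the bench) box the nut in.
- rib_left: Upright rib of the manifold, 8 mm thick, 28 mm tall above the plate, running radially 43 to 85 mm from the nut axis, at 61 deg from the manifold's -x direction, on its +y side. Origin and axes: the manifold's. Between the two ribs the seated spanner's handle can swing only about 44 deg either side of the manifold's -x direction.
- rib_right: The same rib, mirrored to the manifold's -y side. Origin and axes: the manifold's.
- gland_nut (a joint): Turn of the hexagon nut in its fitting, rad, growing as it is tightened (clockwise from above); starts at -1.9 to -1.5, hard stop at 0. The thread drags with about 0.5 N m and stays where it is left; turning a seated spanner back unscrews it.
- nut_top (a point): Centre of the nut's top face, 27 mm above the bench; axes turn with the nut. Brass hexagon, 36 mm across flats, flats 12 to 27 mm above the bench, top edge chamfered 4 mm; a stem of 9 mm radius stands 5 mm above it. One flat's normal points 14 deg clockwise, seen from above, of this point's x axis, the others every 60 deg. With nut and fitting at 0 these axes are the manifold's.
- fitting (a joint): Elastic twist of the fitting, which carries the nut in a rubber mount, rad, growing clockwise from above, 0 at rest. Spring 10 N m per rad: 10 x twist is the torque on the nut in N m. A ring lifted while torque or side force is still on it binds on the nut and twists in the grip: ease off to the middle of its play first.
- spanner: Loose steel ring spanner, 0.2 kg, heaviest at the grip. Origin: centre of the ring's underside; the handle runs to -x; z up. Ring 18 mm tall, 53 mm outside, with a hexagon hole through it 38.4 mm across flats (1.2 mm play a side, 7 deg either way), flats facing along x and every 60 deg. Shank 18 mm wide, 14 mm tall. Right down on the nut its underside lies on the base plate, 12 mm above the bench.
- spanner_grip (a point): Centre of the top of the spanner's upright black grip, 110 mm from the ring's centre (at x = -110 mm) and 72 mm above the spanner's underside. The grip is 34 mm along x and 20 mm along y, and reaches down to 14 mm above the underside: pinch it across y from above.
- spanner_mid (a point): Point on the spanner's underside, 50 mm from the ring's centre towards the handle.
- mat: Fixed rubber mat, 215 x 90 x 4 mm, long side along its x; origin at the centre of its underside, on the bench. The spanner starts on it, its middle near the mat's middle, along the mat's x.
- beaker: Bystander: small glass beaker, 46 mm across, 58 mm tall. Origin at the centre of its underside.
- vial_a: Bystander: glass vial with a black cap, 25 mm across, 50 mm tall. Origin at the centre of its underside.
- vial_b: Bystander: glass vial with a green cap, 25 mm across, 50 mm tall. Origin at the centre of its underside.
- weigh_jar: Bystander: stoppered glass weighing bottle, 38 mm across, 53 mm tall. Origin at the centre of its underside.
- tape: Bystander: roll of label tape lying flat, 52 mm across, 19 mm tall. Origin at the centre of its underside.
Not all that is in view belongs to the job. What is shaped like the spanner but turquoise is not meant.

How it is judged:
By the outcome, as a careful person would: the job done as asked, in the order asked, and still so for the second after the job is handed in, with the robot touching nothing.
It also fails if it takes over 70 s, if anything falls off the work surface, if the arm or the gripper's body presses on something with over 40 N, if the wrist force passes 120 N, or if a joint passes its speed limit or range.

## Working session

There is one attempt and no reset: what is moved stays moved. The work goes in short steps, Python scripts to look and compute and a tool call to move; the robot and the scene stay as the last step left them, time stands still between calls to the robot, and variables do not carry over. Pictures are saved under pics/ and viewed, and the job is handed in when it is done.

Besides the shell and the picture viewer there is one more tool, called after "Emit:" by a JSON object that holds its "fn" and its "kwargs". step_arm: Moves the arm, as the interface text tells. Its arguments: {"type":"object","properties":{"deltas":{"type":"array","items":{"type":"object","properties":{"grip":{"type":"number"},"dx":{"type":"number"},"dy":{"type":"number"},"dz":{"type":"number"},"rx":{"type":"number"},"ry":{"type":"number"},"rz":{"type":"number"}}}},"grip_force":{"type":"number"}},"required":["deltas"]}

```bash
mkdir -p pics; ls; python3 - <<'E'
from workcell import ctrl
import cv2
s=ctrl.sense()
for k,v in s.items(): print(k,v)
for n in ("scene","top"):
    f=ctrl.grab_frame(n)
    print(n,{k:v for k,v in f.items() if k!="img"})
    cv2.imwrite(f"pics/{n}0.png",f["img"][:,:,::-1])
    for l in ["manifold","gland_nut","spanner","spanner_grip","mat","beaker","vial_a","weigh_jar","tape"]:
        try: print(l,[( [round(x) for x in d["uv"]],round(d["confidence"],2)) for d in ctrl.recognise(l,n)])
        except Exception as e: print(l,e)
E
```

```text
pics
clock 0.0
q [-1.4068082   0.62931724  0.03843632  1.5183626  -0.02697128  0.99631335
 -0.01997571]
dq [-8.27459347e-05  1.66025907e-04 -3.73550278e-04  1.79887706e-03
  4.59835059e-04 -3.53526019e-05 -1.15069487e-03]
joint_torque [ 9.73512488e-05 -5.49740016e+01  1.14377081e+00 -1.86627334e+01
 -5.21387067e-02  2.41830532e-02  1.76350563e-04]
ee_pos [0.14795253 0.63263142 0.40377414]
tool_rot [ 7.83494323e-01  6.21398230e-01 -7.23636498e-04  6.02058039e-04]
ft_force [ 0.52539654 -0.44198183 -0.92309567]
wrist_torque [ 0.01985284 -0.02137137  0.02732613]
opening 0.0941680685975022
scene {'fx': 585.4202647306621, 'fy': 585.4202647306621, 'cx': 313.08660249141286, 'cy': 242.55392095375277, 'xyz': array([-0.63085278,  0.42025167,  1.01422661]), 'orientation': array([-0.25188553,  0.35920883,  0.74405663, -0.50388732])}
manifold [([204, 252], 0.91)]
gland_nut [([268, 289], 0.23)]
spanner [([298, 250], 0.65), ([416, 209], 0.57)]
spanner_grip [([300, 254], 0.69), ([422, 208], 0.41)]
mat [([296, 267], 0.59), ([224, 258], 0.32)]
beaker [([270, 290], 0.57), ([231, 312], 0.22)]
vial_a [([272, 224], 0.49), ([231, 313], 0.46)]
weigh_jar [([181, 315], 0.51)]
tape [([211, 329], 0.67), ([206, 254], 0.49)]
top {'fx': 536.6378814712709, 'fy': 536.6378814712709, 'cx': 316.82020222280624, 'cy': 245.3264796274511, 'xyz': array([0.37156108, 0.01700585, 1.54354048]), 'orientation': array([ 0.03669895, -0.03901121, -0.70309096,  0.70907998])}
manifold [([232, 213], 0.68)]
gland_nut []
spanner [([314, 247], 0.96), ([460, 233], 0.91), ([307, 249], 0.66)]
spanner_grip [([309, 248], 0.83), ([459, 230], 0.56)]
mat [([306, 248], 0.88)]
beaker [([264, 290], 0.8)]
vial_a [([192, 286], 0.64)]
weigh_jar [([192, 285], 0.73)]
tape [([215, 310], 0.56)]
```

View pics/scene0.png

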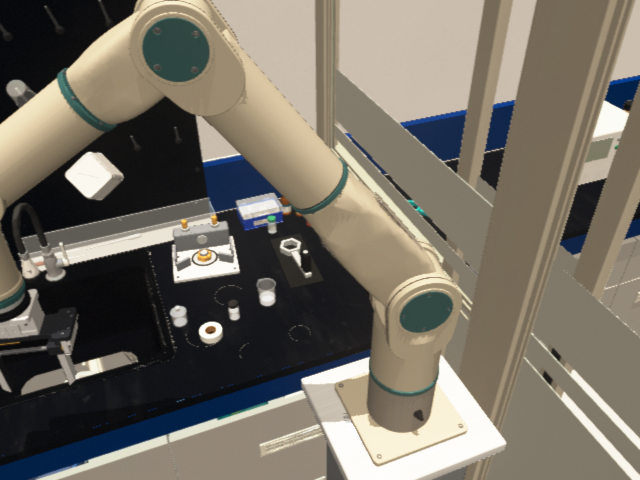

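View pics/top0.png

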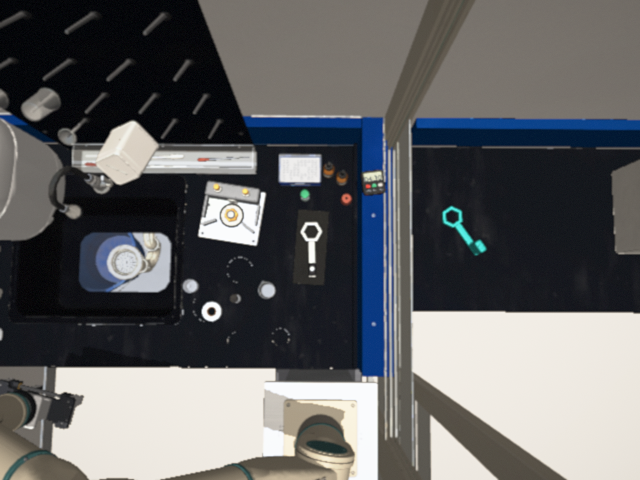

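```bash
cat > h.py <<'E'
import numpy as np, cv2
from scipy.spatial.transform import Rotation as R
from workcell import ctrl
def proj(f,P):
    P=np.atleast_2d(P); r=R.from_quat(f["orientation"]).as_matrix()
    c=(P-f["xyz"])@r
    return np.c_[f["cx"]+f["fx"]*c[:,0]/-c[:,2], f["cy"]+f["fy"]*(-c[:,1])/-c[:,2]]
def back(f,uv,z):
    uv=np.atleast_2d(uv); r=R.from_quat(f["orientation"]).as_matrix()
    d=np.c_[(uv[:,0]-f["cx"])/f["fx"],-(uv[:,1]-f["cy"])/f["fy"],-np.ones(len(uv))]@r.T
    t=(z-f["xyz"][2])/d[:,2]
    return f["xyz"]+d*t[:,None]
def crop(f,name,x0,y0,w,h,s,lines=()):
    im=cv2.resize(f["img"][y0:y0+h,x0:x0+w,::-1],None,fx=s,fy=s,interpolation=cv2.INTER_CUBIC)
    for pts,col in lines:
        q=((proj(f,pts)-[x0,y0]+0.5)*s).round().astype(int)
        cv2.polylines(im,[q.reshape(-1,1,2)],False,col,1,cv2.LINE_AA)
    cv2.imwrite("pics/"+name,im)
E
python3 - <<'E'
from h import *
f=ctrl.grab_frame("top"); crop(f,"t1.png",180,150,160,140,5)
g=ctrl.grab_frame("scene"); crop(g,"s1.png",165,200,160,120,5)
for z,uv in [(0.1,(218,189)),(0.1,(245,194)),(0.03,(232,215)),(0.02,(311,230)),(0.076,(312,267)),(0.004,(311,248))]:
    print(uv,back(f,uv,z).round(4))
print(proj(g,[[.48,.24,.03]]))
E
```

```text
(218, 189) [[0.6794 0.2844 0.1   ]]
(245, 194) [[0.6661 0.2103 0.1   ]]
(232, 215) [[0.6192 0.2554 0.03  ]]
(311, 230) [[0.5794 0.0297 0.02  ]]
(312, 267) [[0.4696 0.0256 0.076 ]]
(311, 248) [[0.5292 0.0294 0.004 ]]
[[223.59794708 282.9744241 ]]
```

View pics/t1.png

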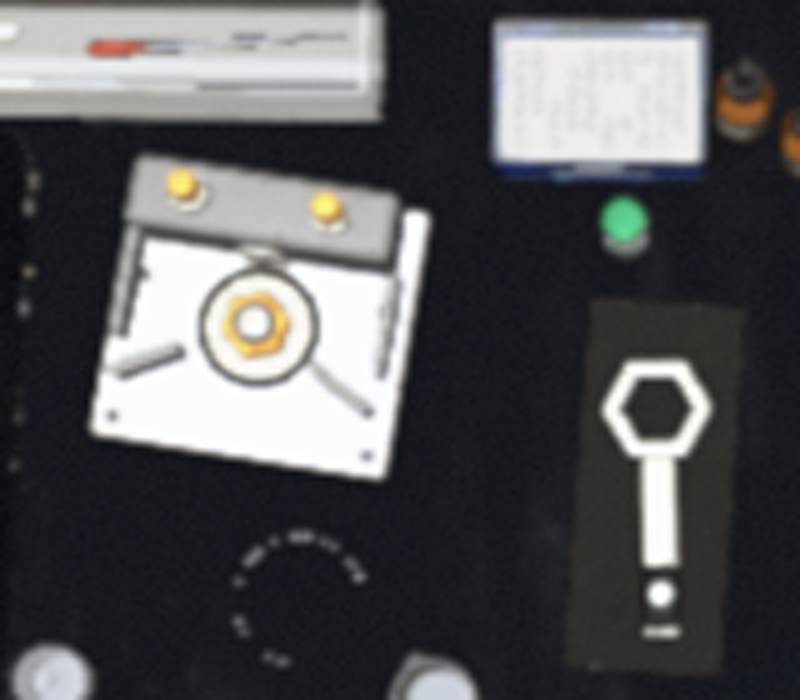

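View pics/s1.png

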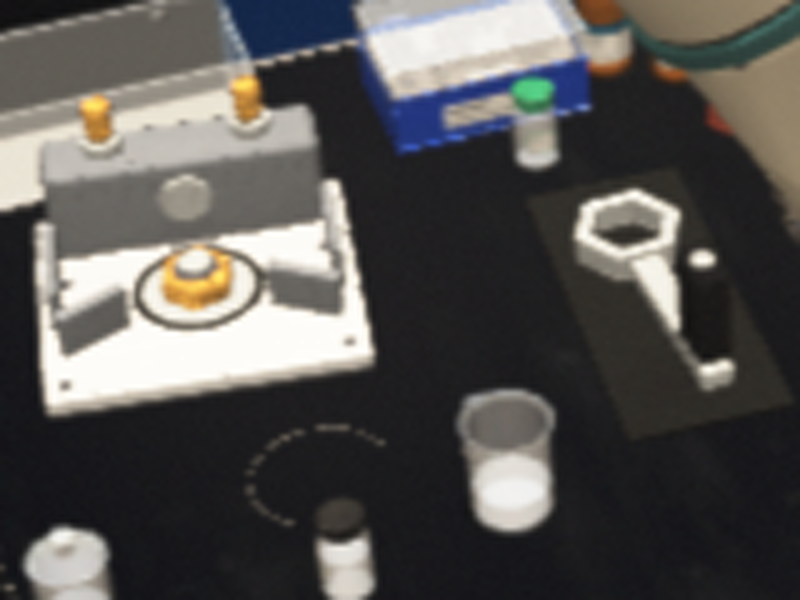

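```bash
cat > fit.py <<'E'
from h import *
f=ctrl.grab_frame("top"); g=ctrl.grab_frame("scene")
def comp(fr,mask,x0,y0,x1,y1):
    m=np.zeros(mask.shape,np.uint8); m[y0:y1,x0:x1]=mask[y0:y1,x0:x1]
    n,l,st,c=cv2.connectedComponentsWithStats(m)
    k=1+np.argmax(st[1:,4]); return (l==k).astype(np.uint8),st[k],c[k]
for fr,nut in ((f,(222,204,244,226)),(g,(190,244,220,268))):
    hsv=cv2.cvtColor(fr["img"],cv2.COLOR_RGB2HSV)
    m=((hsv[:,:,1]>110)&(hsv[:,:,0]<30)&(hsv[:,:,2]>90))
    k,st,c=comp(fr,m,*nut)
    cs,_=cv2.findContours(k,cv2.RETR_EXTERNAL,cv2.CHAIN_APPROX_NONE)
    k2=cv2.drawContours(np.zeros_like(k),cs,-1,1,-1)
    M=cv2.moments(k2,True); uv=(M['m10']/M['m00'],M['m01']/M['m00'])
    print("nut",st,uv,back(fr,uv,0.024).round(4))
def plane(fr,pts,z): return back(fr,pts,z).round(4)
# hand-read
T=lambda p:np.array(p)/5.+[180,150]-0.4
S=lambda p:np.array(p)/5.+[165,200]-0.4
print("top: stem",plane(f,T([254,322]),.032),"griptop",plane(f,T([660,594]),.076))
print("spouts",plane(f,T([[182,184],[325,206]]),.1))
print("plate corners",plane(f,T([[90,432],[386,480],[430,212]]),.012))
print("bolts",plane(f,T([[112,416],[367,456]]),.012))
print("ring hex",plane(f,T([[602,409],[632,361],[685,361],[712,408],[688,458],[630,457]]),.022).mean(0))
print("mat",plane(f,T([[592,299],[745,312],[720,673],[565,660]]),.004))
print("scene: stem",plane(g,S([196,262]),.032),"griptop",plane(g,S([702,258]),.076))
print("spouts",plane(g,S([[95,101],[246,81]]),.1))
print("plate corners",plane(g,S([[50,410],[374,362]]),.012))
print("bolts",plane(g,S([[66,386],[349,341]]),.012))
print("mat",plane(g,S([[528,207],[676,170],[793,403],[632,438]]),.004))
E
python3 fit.py
```

```text
nut [225 209  13  12  50] (232.0, 215.66) [[0.6183 0.2563 0.024 ]]
nut [198 250  13  12  94] (204.2340425531915, 256.4255319148936) [[0.6102 0.2601 0.024 ]]
top: stem [[0.6217 0.2597 0.032 ]] griptop [[0.4657 0.0266 0.076 ]]
spouts [[0.6866 0.2901 0.1   ]
 [0.675  0.2116 0.1   ]]
plate corners [[0.5603 0.3555 0.012 ]
 [0.534  0.1849 0.012 ]
 [0.6905 0.1625 0.012 ]]
bolts [[0.5696 0.3431 0.012 ]
 [0.5478 0.1961 0.012 ]]
ring hex [0.57515 0.029   0.022  ]
mat [[ 0.6417  0.0682  0.004 ]
 [ 0.6348 -0.0208  0.004 ]
 [ 0.4254 -0.0077  0.004 ]
 [ 0.432   0.0812  0.004 ]]
scene: stem [[0.6191 0.2582 0.032 ]] griptop [[0.4676 0.0243 0.076 ]]
spouts [[0.6892 0.2883 0.1   ]
 [0.6763 0.2086 0.1   ]]
plate corners [[0.5534 0.3526 0.012 ]
 [0.5265 0.1874 0.012 ]]
bolts [[0.569  0.3412 0.012 ]
 [0.548  0.195  0.012 ]]
mat [[ 0.6321  0.0684  0.004 ]
 [ 0.6327 -0.0208  0.004 ]
 [ 0.4218 -0.0071  0.004 ]
 [ 0.4281  0.0793  0.004 ]]
```

```bash
cat > nut.py <<'E'
from h import *
f=ctrl.grab_frame("top"); g=ctrl.grab_frame("scene")
yaw=np.deg2rad(-8.6)
# silhouettes: fit hex angle by rendering filled orange annulus (hexagon minus stem), blurred
def hexp(c,AF,a,z):
    r=AF/2/np.cos(np.pi/6); t=a+np.pi/6+np.arange(7)*np.pi/3
    return np.c_[c[0]+r*np.cos(t),c[1]+r*np.sin(t),np.full(7,z)]
def orange(fr):
    i=fr["img"].astype(float); return np.clip((i[:,:,0]-i[:,:,2])/150,0,1)
def render(fr,c,a,box):
    x0,y0,w,h=box;s=16
    m=np.zeros((h*s,w*s),np.uint8)
    for AF,z in ((36,.012),(36,.023),(28,.027)):
        pass
    pts=np.vstack([hexp(c,.036,a,.012),hexp(c,.036,a,.023),hexp(c,.030,a,.027)])
    q=((proj(fr,pts)-[x0,y0]+.5)*s).round().astype(np.int32)
    cv2.fillConvexPoly(m,cv2.convexHull(q),255)
    t=np.linspace(0,2*np.pi,24)
    st=np.vstack([np.c_[c[0]+.009*np.cos(t),c[1]+.009*np.sin(t),np.full(24,z)] for z in (.027,.032)])
    q=((proj(fr,st)-[x0,y0]+.5)*s).round().astype(np.int32)
    cv2.fillConvexPoly(m,cv2.convexHull(q),0)
    m=cv2.GaussianBlur(m.astype(float)/255,(0,0),0.6*s)
    return cv2.resize(m,(w,h),interpolation=cv2.INTER_AREA)
from scipy.optimize import minimize
for fr,box,c0 in ((f,(218,200,28,30),(.6195,.258)),(g,(188,242,34,30),(.618,.258))):
    x0,y0,w,h=box; o=orange(fr)[y0:y0+h,x0:x0+w]
    res=[]
    for a in range(0,60,4):
        def cost(p):
            m=render(fr,p[:2],np.deg2rad(a),box); A=np.c_[m.ravel(),np.ones(m.size)]
            s,r,_,_=np.linalg.lstsq(A,o.ravel(),rcond=None); return r[0]
        b=minimize(cost,c0,method="Nelder-Mead",options=dict(initial_simplex=[c0,(c0[0]+.003,c0[1]),(c0[0],c0[1]+.003)],xatol=1e-4,fatol=1e-4,maxiter=40))
        res.append((round(b.fun,4),a,b.x.round(4)))
    for r in res: print(r)
crop(f,"nt.png",212,194,40,40,15); crop(g,"ns.png",184,236,40,40,15)
E
python3 nut.py; python3 -c "
import cv2,numpy as np
cv2.imwrite('pics/n.png',cv2.resize(np.hstack([cv2.imread('pics/nt.png'),cv2.imread('pics/ns.png')]),(800,400)))"
```

```text
(np.float64(4.7985), 0, array([0.6225, 0.2606]))
(np.float64(4.4568), 4, array([0.6225, 0.2605]))
(np.float64(4.276), 8, array([0.6224, 0.2604]))
(np.float64(4.2694), 12, array([0.6225, 0.2605]))
(np.float64(4.4198), 16, array([0.6224, 0.2606]))
(np.float64(4.7111), 20, array([0.6225, 0.2605]))
(np.float64(5.1106), 24, array([0.6226, 0.2606]))
(np.float64(5.438), 28, array([0.6224, 0.2605]))
(np.float64(5.785), 32, array([0.6224, 0.2605]))
(np.float64(5.9974), 36, array([0.6224, 0.2603]))
(np.float64(6.0564), 40, array([0.6224, 0.2604]))
(np.float64(6.0074), 44, array([0.6224, 0.2605]))
(np.float64(5.8184), 48, array([0.6225, 0.2604]))
(np.float64(5.532), 52, array([0.6225, 0.2604]))
(np.float64(5.1362), 56, array([0.6225, 0.2605]))
(np.float64(6.9179), 0, array([0.6234, 0.2589]))
(np.float64(6.3884), 4, array([0.6234, 0.2587]))
(np.float64(6.002), 8, array([0.6231, 0.2589]))
(np.float64(5.6604), 12, array([0.6234, 0.2589]))
(np.float64(5.666), 16, array([0.623 , 0.2588]))
(np.float64(5.9541), 20, array([0.6227, 0.2589]))
(np.float64(6.3798), 24, array([0.6232, 0.2588]))
(np.float64(6.7351), 28, array([0.6231, 0.2589]))
(np.float64(7.1485), 32, array([0.623 , 0.2589]))
(np.float64(7.5692), 36, array([0.6233, 0.2585]))
(np.float64(7.8364), 40, array([0.6235, 0.2589]))
(np.float64(7.917), 44, array([0.6231, 0.2586]))
(np.float64(7.8713), 48, array([0.6231, 0.2589]))
(np.float64(7.628), 52, array([0.6235, 0.2589]))
(np.float64(7.3026), 56, array([0.6234, 0.2587]))
```

View pics/n.png

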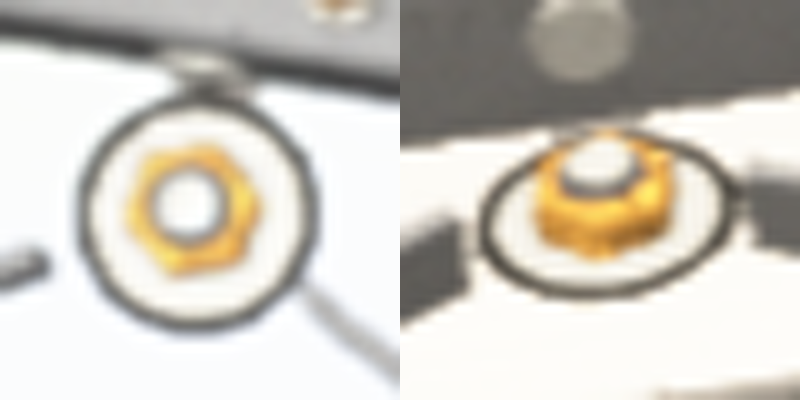

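```bash
cat > span.py <<'E'
from h import *
from scipy.optimize import minimize
def hx(AF,z):
    r=AF/2/np.cos(np.pi/6); t=np.pi/6+np.arange(6)*np.pi/3
    return np.c_[r*np.cos(t),r*np.sin(t),np.full(6,z)]
def tf(P,p):
    c,s=np.cos(p[2]),np.sin(p[2])
    return np.c_[p[0]+c*P[:,0]-s*P[:,1],p[1]+s*P[:,0]+c*P[:,1],P[:,2]+p[3]]
def render(fr,p,box):
    x0,y0,w,h=box;s=16;m=np.zeros((h*s,w*s),np.uint8)
    Q=lambda P:((proj(fr,tf(P,p))-[x0,y0]+.5)*s).round().astype(np.int32)
    cv2.fillConvexPoly(m,cv2.convexHull(Q(np.vstack([hx(.053,0),hx(.053,.018)]))),255)
    hole=np.zeros_like(m)+255
    for z in (0,.018):
        k=np.zeros_like(m); cv2.fillConvexPoly(k,cv2.convexHull(Q(hx(.0384,z))),255); hole&=k
    m[hole>0]=0
    b=np.array([[x,y,z] for x in (-.025,-.093) for y in (-.009,.009) for z in (0,.014)])
    cv2.fillConvexPoly(m,cv2.convexHull(Q(b)),255)
    m=cv2.GaussianBlur(m.astype(float)/255,(0,0),0.6*s)
    return cv2.resize(m,(w,h),interpolation=cv2.INTER_AREA)
def fit(fr,box,p0,z,msk=None,yawfix=False):
    x0,y0,w,h=box; o=np.clip(fr["img"][y0:y0+h,x0:x0+w].astype(float).min(2)/230,0,1)
    def cost(q):
        p=(q[0],q[1],p0[2] if yawfix else q[2],z); m=render(fr,p,box)
        A=np.c_[m.ravel(),np.ones(m.size)]
        s,r,_,_=np.linalg.lstsq(A,o.ravel(),rcond=None); return r[0]
    p0=np.array(p0); sx=np.vstack([p0,p0+[.006,0,0],p0+[0,.006,0],p0+[0,0,.08]])
    b=minimize(cost,p0,method="Nelder-Mead",options=dict(initial_simplex=sx,xatol=1e-4,fatol=1e-4,maxiter=150))
    return b.x,b.fun,o
if __name__=="__main__":
    f=ctrl.grab_frame("top"); g=ctrl.grab_frame("scene")
    for fr,n,uvbox in ((f,"top",None),(g,"scene",None)):
        c=proj(fr,[[.575,.029,.013],[.495,.028,.013]])
        if n=="top": box=(295,216,33,46)
        else: box=(276,232,33,36)
        x,fun,o=fit(fr,box,(.575,.029,.02),.004)
        ring=[x[0],x[1]]; grip=[x[0]-.11*np.cos(x[2]),x[1]-.11*np.sin(x[2])]
        print(n,ring,np.rad2deg(x[2]),fun,"grip",grip, "mid",[x[0]-.05*np.cos(x[2]),x[1]-.05*np.sin(x[2])])
E
python3 span.py
```

```text
top [np.float64(0.5768183238892088), np.float64(0.03014484473356173)] 1.7110680681511115 3.159677990188758 grip [np.float64(0.4668673717104928), np.float64(0.02686031813240572)] mid [np.float64(0.5268406183534289), np.float64(0.028651878096672634)]
scene [np.float64(0.5786914857400915), np.float64(0.027475514987715048)] -2.592280747716252 30.79287006244283 grip [np.float64(0.4688040517854327), np.float64(0.032450638992248655)] mid [np.float64(0.5287426521243375), np.float64(0.02973693498977578)]
```

```bash
cat >> h.py <<'E'
def rel(pos,yawx,cur=None):
    """tool deltas to world TCP pos, tool z down, tool x at yaw (deg)"""
    s=cur or ctrl.sense(); Rm=R.from_quat(s["tool_rot"]); p=np.array(s["ee_pos"])
    a=np.deg2rad(yawx); X=[np.cos(a),np.sin(a),0]; Z=[0,0,-1]; Y=np.cross(Z,X)
    T=R.from_matrix(np.c_[X,Y,Z])
    d=Rm.inv().apply(np.array(pos)-p); r=(Rm.inv()*T).as_rotvec(degrees=True)
    return (d*1000).round(1).tolist(), r.round(2).tolist()
E
python3 - <<'E'
from h import *
f=ctrl.grab_frame("top")
print(back(f,[[268,288],[235,298],[192,286]],.03).round(3))
for p in ([.45,.33,.40],[.4675,.027,.36],[.4675,.027,.234]): print(p,rel(p,91.7))
E
```

```text
[[0.412 0.149 0.03 ]
 [0.384 0.241 0.03 ]
 [0.416 0.363 0.03 ]]
[0.45, 0.33, 0.4] ([-226.2, 363.0, 4.7], [-0.0, 0.0, -14.87])
[0.4675, 0.027, 0.36] ([-517.2, 449.1, 44.7], [-0.0, 0.0, -14.87])
[0.4675, 0.027, 0.234] ([-517.2, 449.1, 170.7], [-0.0, 0.0, -14.87])
```

Emit:
{"fn": "step_arm", "kwargs": {"deltas": [{"dx":-0.06,"dy":0.1,"dz":0,"rz":-5,"grip":0.5},{"dx":-0.12,"dy":0.2,"dz":0,"rz":-10,"grip":0.5},{"dx":-0.17,"dy":0.28,"dz":0,"rz":-14.9,"grip":0.5},{"dx":-0.226,"dy":0.363,"dz":0.005,"rz":-14.9,"grip":0.5},{"dx":-0.226,"dy":0.363,"dz":0.005,"rz":-14.9,"grip":0.5},{"dx":-0.226,"dy":0.363,"dz":0.005,"rz":-14.9,"grip":0.5},{"dx":-0.517,"dy":0.449,"dz":0.045,"rz":-14.9,"grip":0.5},{"dx":-0.517,"dy":0.449,"dz":0.045,"rz":-14.9,"grip":0.5},{"dx":-0.517,"dy":0.449,"dz":0.045,"rz":-14.9,"grip":0.5},{"dx":-0.517,"dy":0.449,"dz":0.045,"rz":-14.9,"grip":0.5},{"dx":-0.517,"dy":0.449,"dz":0.045,"rz":-14.9,"grip":0.5},{"dx":-0.517,"dy":0.449,"dz":0.045,"rz":-14.9,"grip":0.5}], "grip_force": 50}}

```text
validation failed for argument at $.de...
```

```bash
python3 - <<'E'
from h import *
s=ctrl.sense(); print(s["ee_pos"],s["q"],s["clock"],s["opening"])
print(rel([.4675,.0265,.234],91.7))
g=ctrl.grab_frame("scene"); crop(g,"s2.png",180,120,200,150,4)
E
```

```text
[0.14800869 0.63292031 0.40465197] [-1.4068462   0.62842654  0.03850188  1.51742893 -0.02699202  0.99633824
 -0.02000444] 1.45 0.09361808322004259
([-517.7, 449.2, 170.7], [-0.0, 0.0, -14.87])
```

View pics/s2.png

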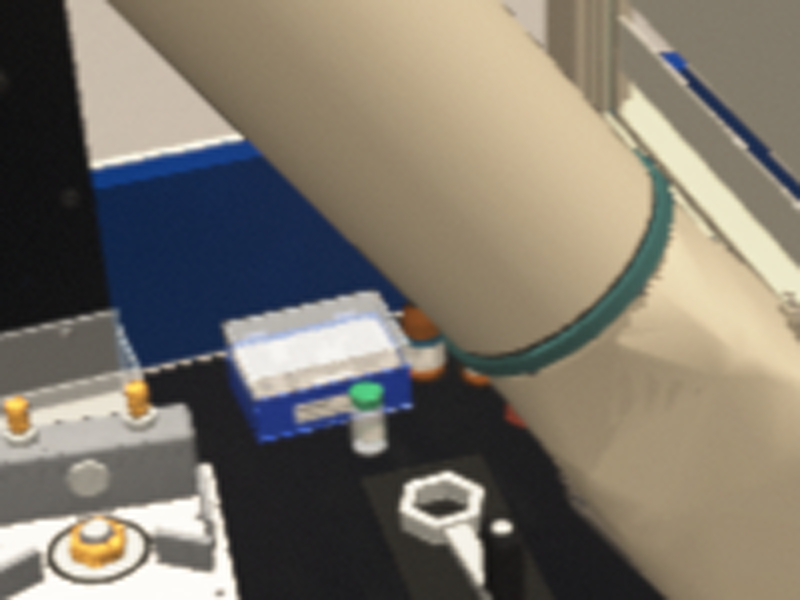

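Emit:
{"fn": "step_arm", "kwargs": {"deltas": [{"dx":-0.06,"dy":0.1,"dz":0.0,"rx":0.0,"ry":0.0,"rz":-5.0,"grip":0.5}], "grip_force": 50}}

```text
clock: 1.62
ee_pos: [0.1886, 0.5919, 0.4042]
tool_rot: [0.752, 0.659, -0.0, -0.002]
ft_force: [1.8, 0.9, -1.0]
opening: 0.0869
```

```bash
python3 - <<'E'
from h import *
for p in ([.45,.33,.40],[.4675,.0265,.36],[.4675,.0265,.234]): print(p,rel(p,91.7))
E
```

```text
[0.45, 0.33, 0.4] ([-225.5, 293.5, 2.7], [-0.17, -0.16, -9.22])
[0.4675, 0.0265, 0.36] ([-524.2, 350.7, 41.8], [-0.17, -0.16, -9.22])
[0.4675, 0.0265, 0.234] ([-524.5, 351.1, 167.8], [-0.17, -0.16, -9.22])
```

Emit:
{"fn": "step_arm", "kwargs": {"deltas": [{"dx":-0.225,"dy":0.293,"dz":0.003,"rx":-0.2,"ry":-0.2,"rz":-9.2,"grip":0.5},{"dx":-0.225,"dy":0.293,"dz":0.003,"rx":-0.2,"ry":-0.2,"rz":-9.2,"grip":0.5},{"dx":-0.225,"dy":0.293,"dz":0.003,"rx":-0.2,"ry":-0.2,"rz":-9.2,"grip":0.5},{"dx":-0.225,"dy":0.293,"dz":0.003,"rx":-0.2,"ry":-0.2,"rz":-9.2,"grip":0.5},{"dx":-0.225,"dy":0.293,"dz":0.003,"rx":-0.2,"ry":-0.2,"rz":-9.2,"grip":0.5},{"dx":-0.524,"dy":0.351,"dz":0.042,"rx":-0.2,"ry":-0.2,"rz":-9.2,"grip":0.5},{"dx":-0.524,"dy":0.351,"dz":0.042,"rx":-0.2,"ry":-0.2,"rz":-9.2,"grip":0.5},{"dx":-0.524,"dy":0.351,"dz":0.042,"rx":-0.2,"ry":-0.2,"rz":-9.2,"grip":0.5},{"dx":-0.524,"dy":0.351,"dz":0.042,"rx":-0.2,"ry":-0.2,"rz":-9.2,"grip":0.5},{"dx":-0.524,"dy":0.351,"dz":0.042,"rx":-0.2,"ry":-0.2,"rz":-9.2,"grip":0.5},{"dx":-0.524,"dy":0.351,"dz":0.042,"rx":-0.2,"ry":-0.2,"rz":-9.2,"grip":0.5}], "grip_force": 50}}

```text
clock: 3.0
ee_pos: [0.468, 0.0232, 0.3597]
tool_rot: [0.698, 0.716, -0.0, 0.001]
ft_force: [-0.2, 0.7, -0.0]
opening: 0.0468
```

```bash
python3 - <<'E'
from h import *
s=ctrl.sense(); print(s["ee_pos"],s["q"].round(3),s["clock"],s["opening"],s["ft_force"],s["wrist_torque"])
print(rel([.4675,.0265,.234],91.7))
g=ctrl.grab_frame("scene"); crop(g,"s3.png",180,120,200,150,4)
E
```

```text
[0.4679887  0.02321066 0.35971252] [-0.099  0.44  -0.016  2.057  0.014  0.643  1.472] 3.0 0.046813146553713096 [-0.16008471  0.68210647 -0.01486898] [ 0.027111   -0.00098559 -0.00701431]
([3.5, -0.5, 125.7], [0.04, 0.1, -0.25])
```

View pics/s3.png

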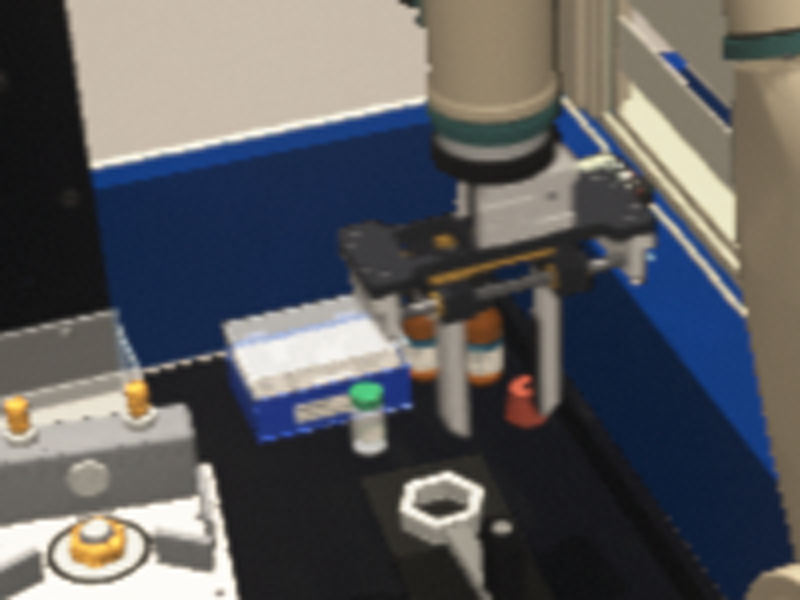

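Emit:
{"fn": "step_arm", "kwargs": {"deltas": [{"dx":0.0035,"dy":-0.0005,"dz":0.06,"rx":0.0,"ry":0.1,"rz":-0.2,"grip":0.5},{"dx":0.0035,"dy":-0.0005,"dz":0.09,"rx":0.0,"ry":0.1,"rz":-0.2,"grip":0.5},{"dx":0.0035,"dy":-0.0005,"dz":0.126,"rx":0.0,"ry":0.1,"rz":-0.2,"grip":0.5},{"dx":0.0035,"dy":-0.0005,"dz":0.126,"rx":0.0,"ry":0.1,"rz":-0.2,"grip":0.5},{"dx":0.0035,"dy":-0.0005,"dz":0.126,"rx":0.0,"ry":0.1,"rz":-0.2,"grip":0.5},{"dx":0.0035,"dy":-0.0005,"dz":0.126,"rx":0.0,"ry":0.1,"rz":-0.2,"grip":0.15},{"dx":0.0035,"dy":-0.0005,"dz":0.126,"rx":0.0,"ry":0.1,"rz":-0.2,"grip":0.05},{"dx":0.0035,"dy":-0.0005,"dz":0.126,"rx":0.0,"ry":0.1,"rz":-0.2,"grip":0.0},{"dx":0.0035,"dy":-0.0005,"dz":0.126,"rx":0.0,"ry":0.1,"rz":-0.2,"grip":0.0}], "grip_force": 50}}

```text
clock: 4.18
ee_pos: [0.4681, 0.0228, 0.234]
tool_rot: [0.698, 0.716, -0.0, 0.001]
ft_force: [-0.8, 2.1, 6.9]
opening: 0.0196
```

```bash
python3 - <<'E'
from h import *
s=ctrl.sense(); print(s["ee_pos"],s["clock"],s["opening"],s["ft_force"],s["wrist_torque"])
g=ctrl.grab_frame("scene"); crop(g,"s4.png",210,170,150,110,5)
E
```

```text
[0.46809957 0.02277768 0.23402404] 4.175 0.01959076698129952 [-0.82178608  2.12744833  6.91010742] [0.4923138  0.16765468 0.03962846]
```

View pics/s4.png

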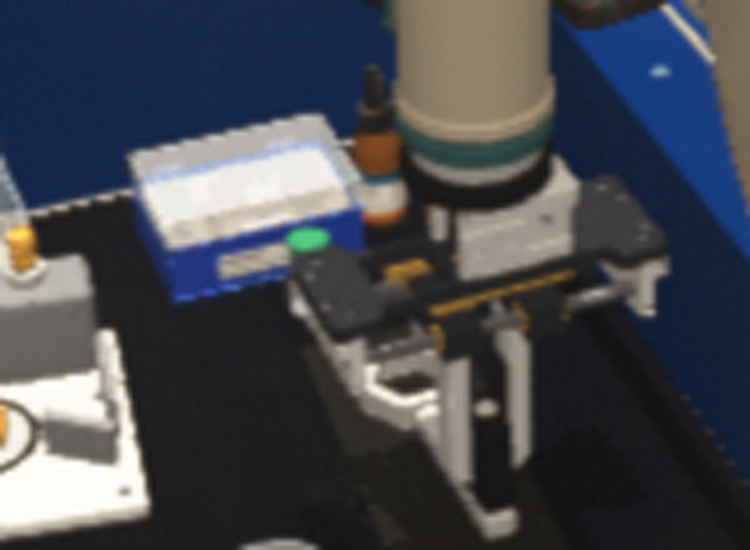

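Emit:
{"fn": "step_arm", "kwargs": {"deltas": [{"dx":0.0,"dy":0.0,"dz":-0.03,"rx":0.0,"ry":0.0,"rz":0.0,"grip":0.0},{"dx":0.0,"dy":0.0,"dz":-0.08,"rx":0.0,"ry":0.0,"rz":0.0,"grip":0.0},{"dx":0.0,"dy":0.0,"dz":-0.08,"rx":0.0,"ry":0.0,"rz":0.0,"grip":0.0},{"dx":0.0,"dy":0.0,"dz":-0.08,"rx":0.0,"ry":0.0,"rz":0.0,"grip":0.0}], "grip_force": 50}}

```text
clock: 4.72
ee_pos: [0.4674, 0.0228, 0.3135]
tool_rot: [0.698, 0.716, -0.001, 0.001]
ft_force: [-0.2, -0.1, -2.7]
opening: 0.0198
```

```bash
python3 - <<'E'
from h import *
s=ctrl.sense(); print(s["ee_pos"],s["clock"],s["opening"],s["ft_force"],s["wrist_torque"],s["tool_rot"])
g=ctrl.grab_frame("scene"); crop(g,"s5.png",210,150,150,130,5)
f=ctrl.grab_frame("top"); crop(f,"t5.png",270,200,80,100,6)
E
python3 -c "
import cv2,numpy as np
a=cv2.imread('pics/s5.png');b=cv2.imread('pics/t5.png')
b=cv2.resize(b,None,fx=1,fy=1);h=600
r=lambda i:cv2.resize(i,(int(i.shape[1]*400/i.shape[0]),400))
cv2.imwrite('pics/st5.png',np.hstack([r(a),r(b)])[:,:800])"
```

```text
[0.46744201 0.02279027 0.31346866] 4.725 0.019804358841611053 [-0.22407684 -0.07159751 -2.74103718] [ 0.02024565  0.031112   -0.01638205] [ 6.98343371e-01  7.15761786e-01 -6.58988515e-04  1.08048121e-03]
```

View pics/st5.png

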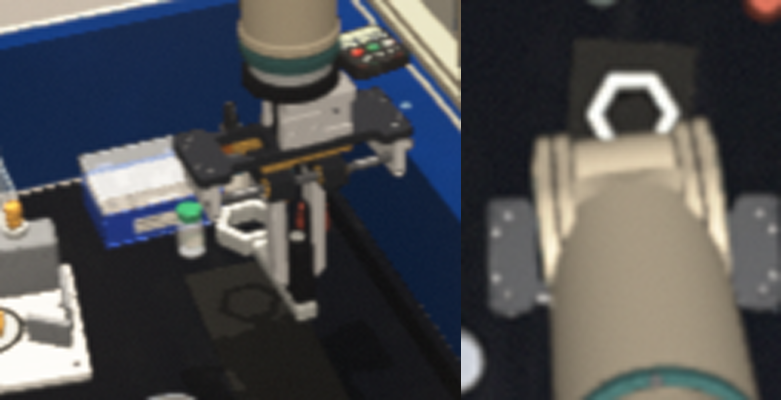

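```bash
sed -i 's/def render(fr,p,box):/SH=-.093\ndef render(fr,p,box):/; s/(-.025,-.093)/(-.025,SH)/' span.py
cat > ringfit.py <<'E'
import span; from h import *; import sys
def ring(fr,c,z,yaw,pad=14,shank=-.026,clip=None,zfree=False):
    span.SH=shank
    u=proj(fr,[[c[0],c[1],z+.009]])[0].round().astype(int)
    box=(u[0]-pad,u[1]-pad,2*pad,2*pad) if clip is None else (u[0]-pad+clip[0],u[1]-pad+clip[1],2*pad-clip[0]-clip[2],2*pad-clip[1]-clip[3])
    x,fun,o=span.fit(fr,box,(c[0],c[1],np.deg2rad(yaw)),z)
    return x[:2].round(4),np.rad2deg(x[2]).round(2),round(fun,2)
E
python3 - <<'E'
from ringfit import *
s=ctrl.sense(); z=s["ee_pos"][2]-.234+.004
f=ctrl.grab_frame("top");g=ctrl.grab_frame("scene")
c=(s["ee_pos"][0]+.109,s["ee_pos"][1]+.0025)
print(c,z)
print("top",ring(f,c,z,1.4,14,clip=(0,0,0,9)))
print("scene",ring(g,c,z,1.4,12,clip=(0,0,4,0)))
E
```

```text
(np.float64(0.5762670236491059), np.float64(0.025336451637184235)) 0.08273593710306146
top (array([0.5752, 0.0252]), np.float64(1.65), np.float64(1.57))
scene (array([0.5758, 0.0229]), np.float64(1.59), np.float64(16.83))
```

```bash
cat >> h.py <<'E'
NUT=np.array([.6225,.2606]); L=.1078
def tgt(psi,under,nut=None,Lr=None):
    n=NUT if nut is None else np.array(nut); l=L if Lr is None else Lr
    a=np.deg2rad(psi); return [n[0]-l*np.cos(a),n[1]-l*np.sin(a),.230+under]
E
python3 - <<'E'
from h import *
print(tgt(11.5,.075),rel(tgt(11.5,.075),101.5))
E
```

```text
[np.float64(0.5168641168418746), np.float64(0.23910813666982614), 0.305] ([215.0, 54.7, 7.2], [-0.07, 0.14, -10.08])
```

Emit:
{"fn": "step_arm", "kwargs": {"deltas": [{"dx":0.06,"dy":0.02,"dz":0.0,"rx":-0.1,"ry":0.1,"rz":-4.0,"grip":0.0},{"dx":0.12,"dy":0.035,"dz":0.0,"rx":-0.1,"ry":0.1,"rz":-7.0,"grip":0.0},{"dx":0.18,"dy":0.05,"dz":0.005,"rx":-0.1,"ry":0.1,"rz":-10.1,"grip":0.0},{"dx":0.215,"dy":0.0547,"dz":0.007,"rx":-0.1,"ry":0.1,"rz":-10.1,"grip":0.0},{"dx":0.215,"dy":0.0547,"dz":0.007,"rx":-0.1,"ry":0.1,"rz":-10.1,"grip":0.0},{"dx":0.215,"dy":0.0547,"dz":0.007,"rx":-0.1,"ry":0.1,"rz":-10.1,"grip":0.0}], "grip_force": 50}}

```text
clock: 5.68
ee_pos: [0.5165, 0.2382, 0.3041]
tool_rot: [0.633, 0.774, -0.002, 0.0]
ft_force: [-0.1, -0.8, -1.7]
opening: 0.0196
```

```bash
cat > look.py <<'E'
from ringfit import *
import sys
n=sys.argv[1]
s=ctrl.sense(); e=s["ee_pos"]; z=e[2]-.230
q=s["tool_rot"]; Rm=R.from_quat(q).as_matrix(); yaw=np.rad2deg(np.arctan2(Rm[1,0],Rm[0,0]))-90
print("clock",s["clock"],"tcp",e.round(4),"psi",yaw.round(2),"tilt",Rm[:2,2].round(4),"F",s["ft_force"].round(2),"M",s["wrist_torque"].round(2),"open",round(s["opening"],4))
a=np.deg2rad(yaw); c=e[:2]+L*np.array([np.cos(a),np.sin(a)]); print("pred ring",c.round(4),"under",z.round(4))
f=ctrl.grab_frame("top");g=ctrl.grab_frame("scene")
print("top",ring(f,c,z,yaw,13,clip=(0,0,0,6)))
print("scene",ring(g,c,z,yaw,13,clip=(0,0,4,0)))
crop(f,"a.png",195,170,80,80,5); crop(g,"b.png",160,210,80,80,5)
cv2.imwrite(f"pics/{n}.png",np.hstack([cv2.imread("pics/a.png"),cv2.imread("pics/b.png")]))
E
python3 look.py l1
```

```text
clock 5.675 tcp [0.5165 0.2382 0.3041] psi 11.5 tilt [-0.0016 -0.0027] F [-0.1  -0.84 -1.68] M [ 0.01  0.01 -0.02] open 0.0196
pred ring [0.6221 0.2597] under 0.0741
top (array([0.6234, 0.2627]), np.float64(10.22), np.float64(21.04))
scene (array([0.6261, 0.2577]), np.float64(15.29), np.float64(17.34))
```

View pics/l1.png

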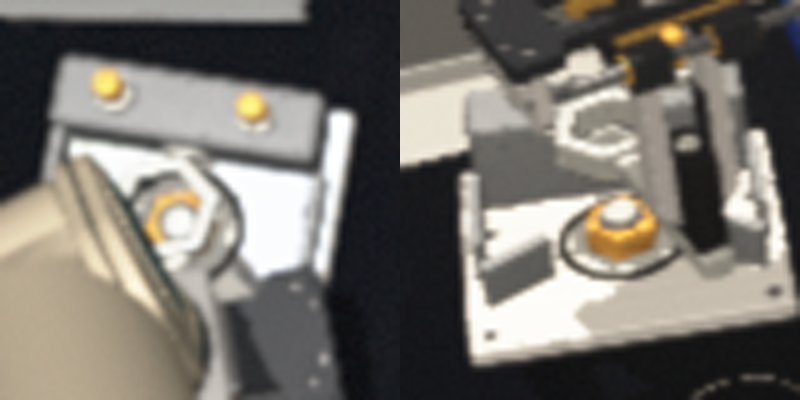

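```bash
python3 - <<'E'
from h import *
print(rel(tgt(11.5,.037),101.5))
E
```

```text
([1.7, 0.4, 37.7], [-0.06, 0.12, -0.11])
```

Emit:
{"fn": "step_arm", "kwargs": {"deltas": [{"dx":0.0017,"dy":0.0005,"dz":0.02,"rx":-0.1,"ry":0.1,"rz":-0.1,"grip":0.0},{"dx":0.0017,"dy":0.0005,"dz":0.0375,"rx":-0.1,"ry":0.1,"rz":-0.1,"grip":0.0},{"dx":0.0017,"dy":0.0005,"dz":0.0375,"rx":-0.1,"ry":0.1,"rz":-0.1,"grip":0.0},{"dx":0.0017,"dy":0.0005,"dz":0.0375,"rx":-0.1,"ry":0.1,"rz":-0.1,"grip":0.0}], "grip_force": 50}}

```text
clock: 6.28
ee_pos: [0.5172, 0.2389, 0.2674]
tool_rot: [0.633, 0.774, 0.0, 0.0]
ft_force: [-0.5, 0.6, -2.6]
opening: 0.0196
```

```bash
cat > look2.py <<'E'
from ringfit import *
import sys
n=sys.argv[1]
s=ctrl.sense(); e=s["ee_pos"]; z=e[2]-.230
Rm=R.from_quat(s["tool_rot"]).as_matrix(); yaw=np.rad2deg(np.arctan2(Rm[1,0],Rm[0,0]))-90
a=np.deg2rad(yaw); c=e[:2]+L*np.array([np.cos(a),np.sin(a)])
print("clock",s["clock"],"tcp",e.round(4),"psi",yaw.round(2),"tilt",Rm[:2,2].round(4),"F",s["ft_force"].round(2),"M",s["wrist_torque"].round(2),"open",round(s["opening"],4))
print("pred ring",c.round(4),"under",z.round(4))
f=ctrl.grab_frame("top");g=ctrl.grab_frame("scene")
for fr,nm,b,off in ((f,"a",(210,190,50,50),(0,0)),(g,"b",(180,230,50,50),(.0,-.0024))):
    p=(c[0]+off[0],c[1]+off[1],a,z)
    hs=[(span.tf(np.vstack([span.hx(A,zz)]*2)[:7],p),col) for A,zz,col in ((.053,.018,(0,0,255)),(.0384,.018,(0,255,0)),(.053,0,(255,0,255)))]
    crop(fr,nm+".png",*b,8); crop(fr,nm+"o.png",*b,8,hs)
I=lambda k:cv2.imread(f"pics/{k}.png")
cv2.imwrite(f"pics/{n}.png",cv2.resize(np.vstack([np.hstack([I("a"),I("b")]),np.hstack([I("ao"),I("bo")])]),(600,600)))
E
python3 look2.py l2
```

```text
clock 6.275 tcp [0.5172 0.2389 0.2674] psi 11.47 tilt [ 0.001  -0.0002] F [-0.49  0.6  -2.63] M [ 0.05  0.03 -0.05] open 0.0196
pred ring [0.6228 0.2604] under 0.0374
```

View pics/l2.png

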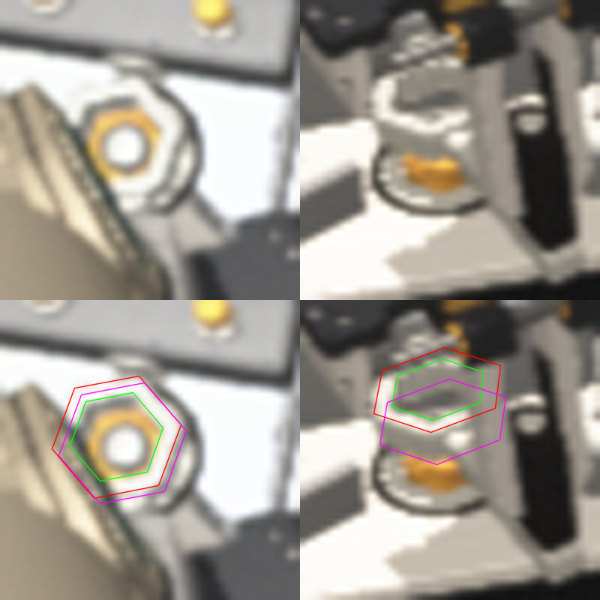

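Emit:
{"fn": "step_arm", "kwargs": {"deltas": [{"dx":0.0,"dy":0.0,"dz":0.008,"rx":0.0,"ry":0.0,"rz":0.0,"grip":0.0},{"dx":0.0,"dy":0.0,"dz":0.012,"rx":0.0,"ry":0.0,"rz":0.0,"grip":0.0},{"dx":0.0,"dy":0.0,"dz":0.0145,"rx":0.0,"ry":0.0,"rz":0.0,"grip":0.0},{"dx":0.0,"dy":0.0,"dz":0.0145,"rx":0.0,"ry":0.0,"rz":0.0,"grip":0.0}], "grip_force": 50}}

```text
clock: 6.88
ee_pos: [0.5172, 0.2392, 0.253]
tool_rot: [0.633, 0.774, 0.0, 0.001]
ft_force: [0.5, 0.1, -2.3]
opening: 0.0198
```

```bash
python3 look2.py l3
```

```text
clock 6.875 tcp [0.5172 0.2392 0.253 ] psi 11.49 tilt [0.0014 0.0001] F [ 0.45  0.08 -2.27] M [ 0.04  0.04 -0.02] open 0.0198
pred ring [0.6229 0.2607] under 0.023
```

View pics/l3.png

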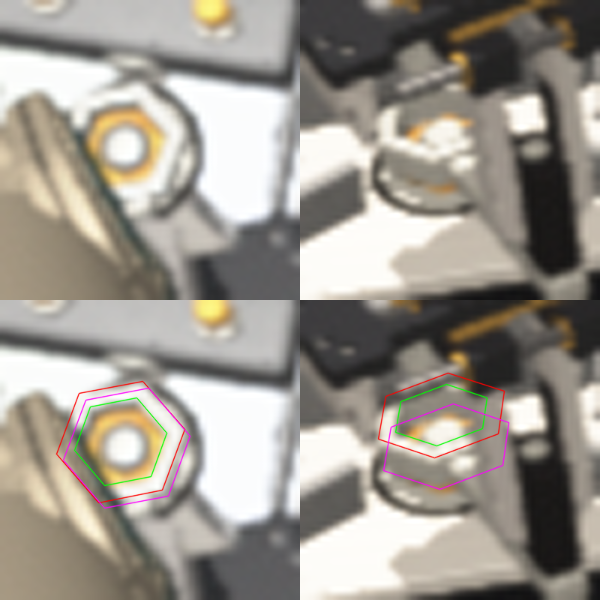

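Emit:
{"fn": "step_arm", "kwargs": {"deltas": [{"dx":0.0,"dy":0.0,"dz":0.006,"rx":0.0,"ry":0.0,"rz":0.0,"grip":0.0},{"dx":0.0,"dy":0.0,"dz":0.009,"rx":0.0,"ry":0.0,"rz":0.0,"grip":0.0},{"dx":0.0,"dy":0.0,"dz":0.0107,"rx":0.0,"ry":0.0,"rz":0.0,"grip":0.0},{"dx":0.0,"dy":0.0,"dz":0.0107,"rx":0.0,"ry":0.0,"rz":0.0,"grip":0.0}], "grip_force": 50}}

```text
clock: 7.48
ee_pos: [0.5173, 0.2392, 0.2424]
tool_rot: [0.633, 0.774, 0.001, 0.001]
ft_force: [-0.1, 0.5, -2.3]
opening: 0.0199
```

```bash
python3 look2.py l4
```

```text
clock 7.475 tcp [0.5173 0.2392 0.2424] psi 11.49 tilt [0.0017 0.0002] F [-0.11  0.49 -2.3 ] M [0.06 0.05 0.02] open 0.0199
pred ring [0.623  0.2607] under 0.0124
```

View pics/l4.png

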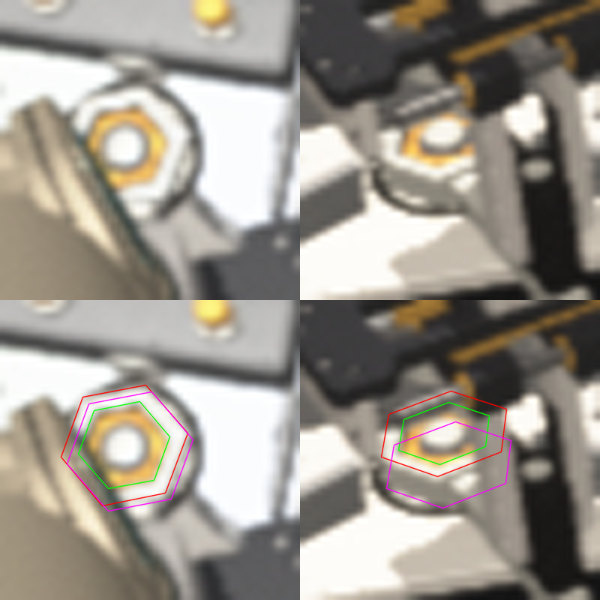

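```bash
cat > arc.py <<'E'
from h import *
import sys
# usage: arc.py under  psi1 psi2 ...  (world handle yaw), deltas from current pose
NC=(float(sys.argv[1]),float(sys.argv[2]))
u=float(sys.argv[3])
for p in map(float,sys.argv[4:]):
    print(p,rel(tgt(p,u,NC),p+90))
E
python3 arc.py .6229 .2607 .0118 7 3 -1 -5 -8
```

```text
7.0 ([8.4, 0.2, 0.8], [0.11, -0.0, 4.49])
3.0 ([15.9, 1.1, 0.8], [0.11, -0.01, 8.49])
-1.0 ([23.3, 2.4, 0.8], [0.11, -0.01, 12.49])
-5.0 ([30.6, 4.3, 0.8], [0.11, -0.02, 16.49])
-8.0 ([36.0, 6.0, 0.9], [0.11, -0.02, 19.49])
```

Emit:
{"fn": "step_arm", "kwargs": {"deltas": [{"dx":0.0,"dy":0.0,"dz":0.0008,"rx":0.1,"ry":0.0,"rz":0.0,"grip":0.0},{"dx":0.0084,"dy":0.0002,"dz":0.0008,"rx":0.1,"ry":0.0,"rz":4.5,"grip":0.0},{"dx":0.0159,"dy":0.0011,"dz":0.0008,"rx":0.1,"ry":0.0,"rz":8.5,"grip":0.0},{"dx":0.0233,"dy":0.0024,"dz":0.0008,"rx":0.1,"ry":0.0,"rz":12.5,"grip":0.0},{"dx":0.0306,"dy":0.0043,"dz":0.0008,"rx":0.1,"ry":0.0,"rz":16.5,"grip":0.0},{"dx":0.036,"dy":0.006,"dz":0.0008,"rx":0.1,"ry":0.0,"rz":19.5,"grip":0.0}], "grip_force": 60}}

```text
clock: 8.32
ee_pos: [0.5162, 0.275, 0.2421]
tool_rot: [0.755, 0.656, -0.0, 0.001]
ft_force: [-0.8, -2.3, 1.5]
opening: 0.0198
```

```bash
cat >> look2.py <<'E'
F=s["ft_force"];M=s["wrist_torque"]; r=e[:2]-np.array([.6229,.2607])
print("Tz about nut (force on tool):",round(r[0]*F[1]-r[1]*F[0]+M[2],3), "M-only",round(M[2],3))
E
python3 look2.py l5
```

```text
clock 8.325 tcp [0.5162 0.275  0.2421] psi -8.08 tilt [ 0.0002 -0.0015] F [-0.79 -2.28  1.52] M [-0.67 -0.1   0.25] open 0.0198
pred ring [0.6229 0.2598] under 0.0121
Tz about nut (force on tool): 0.501 M-only 0.246
```

View pics/l5.png

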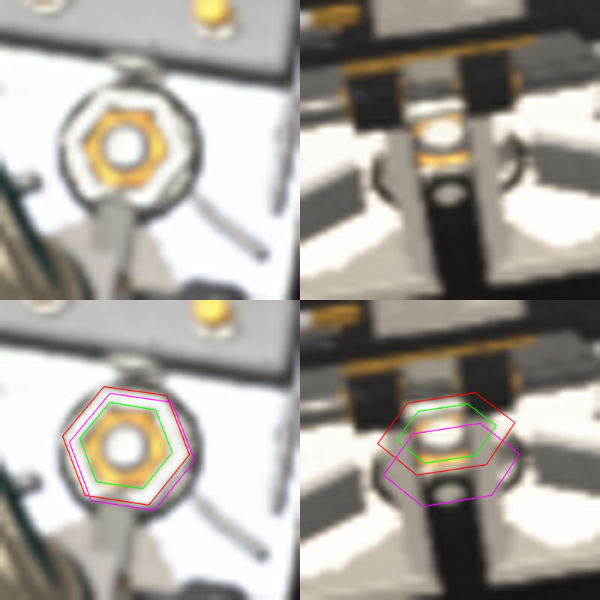

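```bash
python3 arc.py .6229 .2605 .0119 -13 -18 -23 -28 -33 -38 -42
```

```text
-13.0 ([9.7, 0.3, 0.2], [0.03, 0.07, 4.99])
-18.0 ([19.0, 1.5, 0.2], [0.04, 0.06, 9.99])
-23.0 ([28.2, 3.6, 0.2], [0.04, 0.06, 14.99])
-28.0 ([37.2, 6.4, 0.2], [0.04, 0.06, 19.99])
-33.0 ([45.9, 10.0, 0.1], [0.05, 0.06, 24.99])
-38.0 ([54.2, 14.3, 0.1], [0.05, 0.06, 29.99])
-42.0 ([60.6, 18.3, 0.1], [0.05, 0.06, 33.99])
```

Emit:
{"fn": "step_arm", "kwargs": {"deltas": [{"dx":0.0097,"dy":0.0003,"dz":0.0002,"rx":0.0,"ry":0.0,"rz":5.0,"grip":0.0},{"dx":0.019,"dy":0.0015,"dz":0.0002,"rx":0.0,"ry":0.0,"rz":10.0,"grip":0.0},{"dx":0.0282,"dy":0.0036,"dz":0.0002,"rx":0.0,"ry":0.0,"rz":15.0,"grip":0.0},{"dx":0.0372,"dy":0.0064,"dz":0.0002,"rx":0.0,"ry":0.0,"rz":20.0,"grip":0.0},{"dx":0.0459,"dy":0.01,"dz":0.0001,"rx":0.0,"ry":0.0,"rz":25.0,"grip":0.0},{"dx":0.0542,"dy":0.0143,"dz":0.0001,"rx":0.0,"ry":0.0,"rz":30.0,"grip":0.0},{"dx":0.0606,"dy":0.0183,"dz":0.0001,"rx":0.0,"ry":0.0,"rz":34.0,"grip":0.0},{"dx":0.0606,"dy":0.0183,"dz":0.0001,"rx":0.0,"ry":0.0,"rz":34.0,"grip":0.0}], "grip_force": 60}}

```text
clock: 9.43
ee_pos: [0.5426, 0.3321, 0.2421]
tool_rot: [0.913, 0.407, -0.001, 0.001]
ft_force: [-1.7, -2.9, 3.6]
opening: 0.0194
```

```bash
python3 look2.py l6;python3 arc.py .6229 .2607 .0121 -37 -34 -32
```

```text
clock 9.425 tcp [0.5426 0.3321 0.2421] psi -41.96 tilt [-0.0005 -0.0023] F [-1.75 -2.88  3.57] M [-0.82  0.41 -0.16] open 0.0194
pred ring [0.6228 0.26  ] under 0.0121
Tz about nut (force on tool): 0.2 M-only -0.156
-37.0 ([-8.6, -0.0, 0.0], [0.05, 0.09, -4.97])
-34.0 ([-14.2, 0.6, 0.0], [0.05, 0.09, -7.97])
-32.0 ([-17.9, 1.2, 0.0], [0.05, 0.09, -9.97])
```

View pics/l6.png

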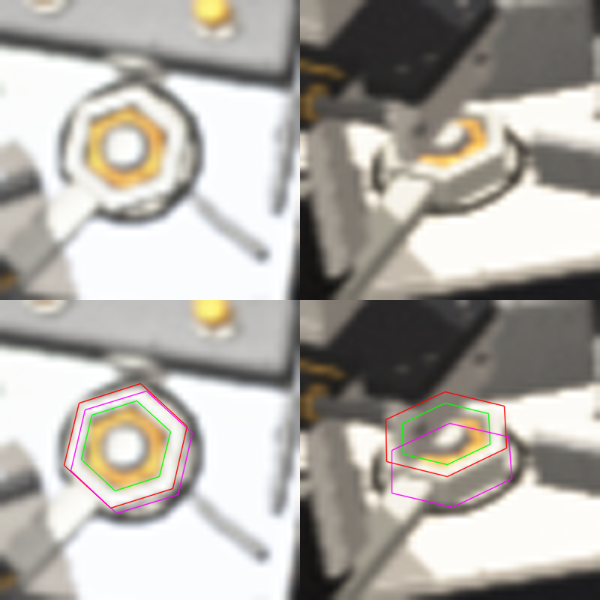

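Emit:
{"fn": "step_arm", "kwargs": {"deltas": [{"dx":-0.0086,"dy":0.0,"dz":0.0,"rx":0.0,"ry":0.1,"rz":-5.0,"grip":0.0},{"dx":-0.0142,"dy":0.0006,"dz":-0.0003,"rx":0.0,"ry":0.1,"rz":-8.0,"grip":0.0},{"dx":-0.0142,"dy":0.0006,"dz":-0.0006,"rx":0.0,"ry":0.1,"rz":-8.0,"grip":0.0}], "grip_force": 60}}

```text
clock: 9.9
ee_pos: [0.5334, 0.3206, 0.2424]
tool_rot: [0.883, 0.469, 0.0, 0.0]
ft_force: [-0.7, -2.4, -4.0]
opening: 0.0199
```

```bash
python3 look2.py l7; python3 - <<'E'
exec(open('nut.py').read().split("from scipy")[0])
from scipy.optimize import minimize
box=(222,204,20,22);x0,y0,w,h=box; o=orange(f)[y0:y0+h,x0:x0+w]
for a in range(0,60,4):
    def cost(p):
        m=render(f,p[:2],np.deg2rad(a),box); A=np.c_[m.ravel(),np.ones(m.size)]
        return np.linalg.lstsq(A,o.ravel(),rcond=None)[1][0]
    b=minimize(cost,(.6225,.2605),method="Nelder-Mead",options=dict(initial_simplex=[(.6225,.2605),(.6245,.2605),(.6225,.2625)],maxiter=30))
    print(a-60,round(b.fun,3),b.x.round(4))
E
```

```text
clock 9.9 tcp [0.5334 0.3206 0.2424] psi -34.01 tilt [0.0004 0.0001] F [-0.67 -2.36 -3.96] M [-0.49  0.13 -0.22] open 0.0199
pred ring [0.6228 0.2603] under 0.0124
Tz about nut (force on tool): 0.034 M-only -0.217
-60 7.176 [0.6232 0.2613]
-56 7.074 [0.6232 0.2614]
-52 6.879 [0.6232 0.2612]
-48 6.541 [0.6231 0.2614]
-44 6.195 [0.6231 0.2616]
-40 5.805 [0.6232 0.2613]
-36 5.467 [0.6231 0.2613]
-32 5.31 [0.623  0.2614]
-28 5.356 [0.6231 0.2613]
-24 5.584 [0.6232 0.2612]
-20 5.875 [0.6232 0.2613]
-16 6.24 [0.623  0.2614]
-12 6.625 [0.6231 0.2613]
-8 6.911 [0.6232 0.2614]
-4 7.055 [0.6231 0.2614]
```

View pics/l7.png

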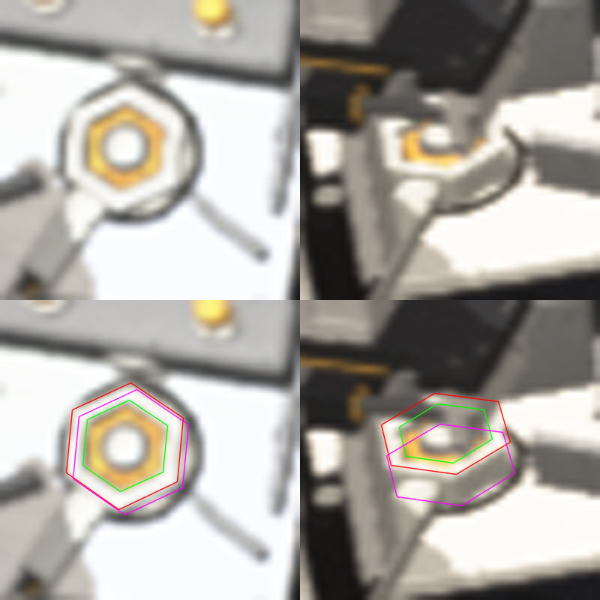

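```bash
python3 arc.py .6226 .2594 .0124 -32.5
```

```text
-32.5 ([-3.9, 0.5, -0.1], [0.04, 0.04, -1.51])
```

Emit:
{"fn": "step_arm", "kwargs": {"deltas": [{"dx":-0.0039,"dy":0.0005,"dz":0.0,"rx":0.0,"ry":0.0,"rz":-1.5,"grip":0.0},{"dx":-0.0039,"dy":0.0005,"dz":0.0,"rx":0.0,"ry":0.0,"rz":-1.5,"grip":0.0}], "grip_force": 60}}

```text
clock: 10.35
ee_pos: [0.5318, 0.3178, 0.2425]
tool_rot: [0.877, 0.481, 0.001, 0.0]
ft_force: [-0.5, 0.2, -3.3]
opening: 0.0198
```

```bash
python3 look2.py l8
```

```text
clock 10.35 tcp [0.5318 0.3178 0.2425] psi -32.45 tilt [0.0011 0.0003] F [-0.46  0.19 -3.25] M [-0.02  0.03  0.01] open 0.0198
pred ring [0.6228 0.26  ] under 0.0125
Tz about nut (force on tool): 0.017 M-only 0.007
```

Emit:
{"fn": "step_arm", "kwargs": {"deltas": [{"dx":0.0,"dy":0.0,"dz":-0.005,"rx":0.0,"ry":0.0,"rz":0.0,"grip":0.0},{"dx":0.0,"dy":0.0,"dz":-0.015,"rx":0.0,"ry":0.0,"rz":0.0,"grip":0.0},{"dx":0.0,"dy":0.0,"dz":-0.0255,"rx":0.0,"ry":0.0,"rz":0.0,"grip":0.0},{"dx":0.0,"dy":0.0,"dz":-0.0255,"rx":0.0,"ry":0.0,"rz":0.0,"grip":0.0}], "grip_force": 60}}

```text
clock: 10.95
ee_pos: [0.5324, 0.3183, 0.2695]
tool_rot: [0.877, 0.481, 0.002, 0.0]
ft_force: [-0.4, -0.2, -2.7]
opening: 0.0199
```

```bash
python3 look2.py l9; python3 arc.py .6229 .2604 .0375 -22 -12 -2 8 18 29
```

```text
clock 10.95 tcp [0.5324 0.3183 0.2695] psi -32.47 tilt [0.0035 0.0018] F [-0.35 -0.15 -2.68] M [0.01 0.01 0.01] open 0.0199
pred ring [0.6233 0.2604] under 0.0395
Tz about nut (force on tool): 0.046 M-only 0.012
-22.0 ([-19.3, 1.7, 0.8], [0.06, -0.07, -10.47])
-12.0 ([-37.4, 6.7, 0.8], [0.07, -0.06, -20.47])
-2.0 ([-54.3, 14.8, 0.8], [0.07, -0.06, -30.47])
8.0 ([-69.7, 25.7, 0.8], [0.08, -0.05, -40.47])
18.0 ([-82.8, 39.1, 0.8], [0.08, -0.05, -50.47])
29.0 ([-94.4, 56.2, 0.8], [0.09, -0.04, -61.47])
```

View pics/l9.png

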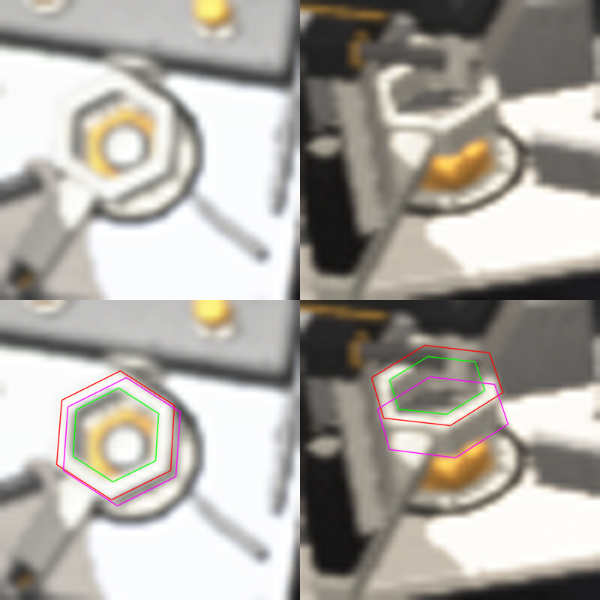

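Emit:
{"fn": "step_arm", "kwargs": {"deltas": [{"dx":-0.0193,"dy":0.0017,"dz":0.0008,"rx":0.1,"ry":-0.1,"rz":-10.5,"grip":0.0},{"dx":-0.0374,"dy":0.0067,"dz":0.0008,"rx":0.1,"ry":-0.1,"rz":-20.5,"grip":0.0},{"dx":-0.0543,"dy":0.0148,"dz":0.0008,"rx":0.1,"ry":-0.1,"rz":-30.5,"grip":0.0},{"dx":-0.0697,"dy":0.0257,"dz":0.0008,"rx":0.1,"ry":-0.1,"rz":-40.5,"grip":0.0},{"dx":-0.0828,"dy":0.0391,"dz":0.0008,"rx":0.1,"ry":-0.1,"rz":-50.5,"grip":0.0},{"dx":-0.0944,"dy":0.0562,"dz":0.0008,"rx":0.1,"ry":-0.1,"rz":-61.5,"grip":0.0},{"dx":-0.0944,"dy":0.0562,"dz":0.0008,"rx":0.1,"ry":-0.1,"rz":-61.5,"grip":0.0}], "grip_force": 60}}

```text
clock: 11.92
ee_pos: [0.5292, 0.2062, 0.2672]
tool_rot: [0.51, 0.86, -0.001, 0.0]
ft_force: [-0.9, 0.4, -2.4]
opening: 0.0194
```

```bash
python3 look2.py l10; python3 arc.py .6229 .2607 .023 29;  python3 arc.py .6229 .2607 .0122 29
```

```text
clock 11.925 tcp [0.5292 0.2062 0.2672] psi 28.73 tilt [-0.0007 -0.0017] F [-0.88  0.35 -2.36] M [0.01 0.12 0.  ] open 0.0194
pred ring [0.6237 0.2581] under 0.0372
Tz about nut (force on tool): -0.077 M-only 0.004
29.0 ([-0.3, 0.2, 14.3], [-0.05, -0.0, -0.17])
29.0 ([-0.3, 0.2, 25.1], [-0.05, -0.0, -0.17])
```

View pics/l10.png

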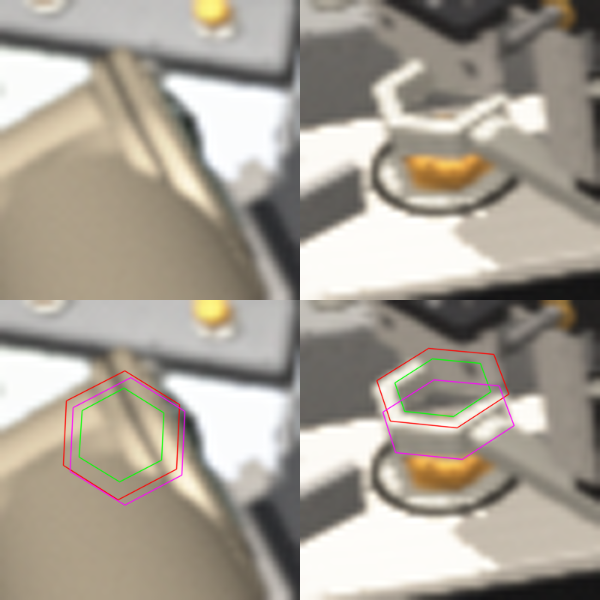

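Emit:
{"fn": "step_arm", "kwargs": {"deltas": [{"dx":-0.0003,"dy":0.0002,"dz":0.008,"rx":-0.1,"ry":0.0,"rz":-0.2,"grip":0.0},{"dx":-0.0003,"dy":0.0002,"dz":0.012,"rx":-0.1,"ry":0.0,"rz":-0.2,"grip":0.0},{"dx":-0.0003,"dy":0.0002,"dz":0.0143,"rx":-0.1,"ry":0.0,"rz":-0.2,"grip":0.0},{"dx":-0.0003,"dy":0.0002,"dz":0.0143,"rx":-0.1,"ry":0.0,"rz":-0.2,"grip":0.0}], "grip_force": 60}}

```text
clock: 12.52
ee_pos: [0.5285, 0.2086, 0.2527]
tool_rot: [0.507, 0.862, 0.0, 0.0]
ft_force: [0.9, -0.5, -2.0]
opening: 0.0199
```

```bash
python3 look2.py l11;  python3 arc.py .6229 .2607 .0122 29
```

```text
clock 12.525 tcp [0.5285 0.2086 0.2527] psi 29.04 tilt [0.0002 0.0002] F [ 0.92 -0.45 -2.03] M [0.02 0.04 0.04] open 0.0199
pred ring [0.6227 0.261 ] under 0.0227
Tz about nut (force on tool): 0.129 M-only 0.039
29.0 ([-0.1, -0.1, 10.8], [0.05, -0.0, 0.03])
```

View pics/l11.png

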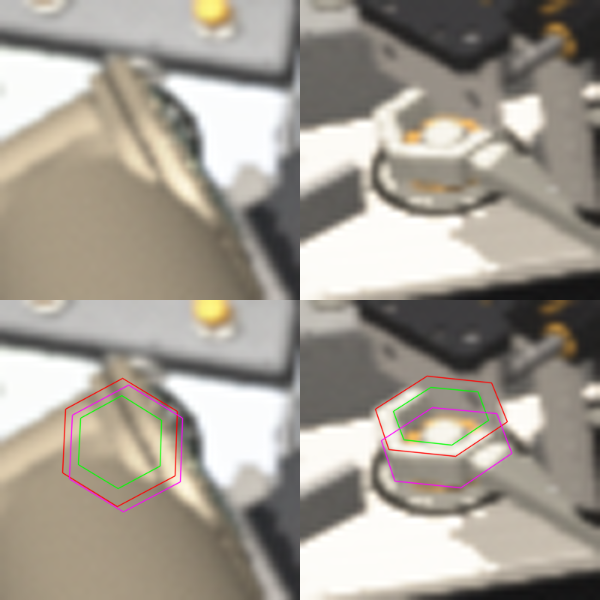

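Going on the nut with no contact force; seat fully.

Emit:
{"fn": "step_arm", "kwargs": {"deltas": [{"dx":0.0,"dy":0.0,"dz":0.006,"rx":0.0,"ry":0.0,"rz":0.0,"grip":0.0},{"dx":0.0,"dy":0.0,"dz":0.0108,"rx":0.0,"ry":0.0,"rz":0.0,"grip":0.0},{"dx":0.0,"dy":0.0,"dz":0.0108,"rx":0.0,"ry":0.0,"rz":0.0,"grip":0.0}], "grip_force": 60}}

```text
clock: 13.0
ee_pos: [0.5287, 0.2086, 0.2421]
tool_rot: [0.507, 0.862, 0.0, 0.0]
ft_force: [-1.4, 0.7, -1.7]
opening: 0.0197
```

```bash
python3 look2.py l12;  python3 arc.py .6228 .2605 .0119 24 19 14 9 4 -1 -6 -11 -16
```

```text
clock 13.0 tcp [0.5287 0.2086 0.2421] psi 29.03 tilt [0.0008 0.0006] F [-1.42  0.71 -1.72] M [ 0.15  0.01 -0.03] open 0.0197
pred ring [0.6229 0.2609] under 0.0121
Tz about nut (force on tool): -0.166 M-only -0.026
24.0 ([9.2, 0.1, 0.2], [0.06, -0.01, 5.03])
19.0 ([18.5, 1.3, 0.2], [0.06, -0.01, 10.03])
14.0 ([27.7, 3.4, 0.2], [0.06, -0.02, 15.03])
9.0 ([36.6, 6.2, 0.2], [0.05, -0.02, 20.03])
4.0 ([45.3, 9.8, 0.2], [0.05, -0.02, 25.03])
-1.0 ([53.7, 14.1, 0.2], [0.05, -0.02, 30.03])
-6.0 ([61.6, 19.2, 0.2], [0.05, -0.03, 35.03])
-11.0 ([69.1, 24.9, 0.2], [0.05, -0.03, 40.03])
-16.0 ([76.0, 31.3, 0.2], [0.05, -0.03, 45.03])
```

View pics/l12.png

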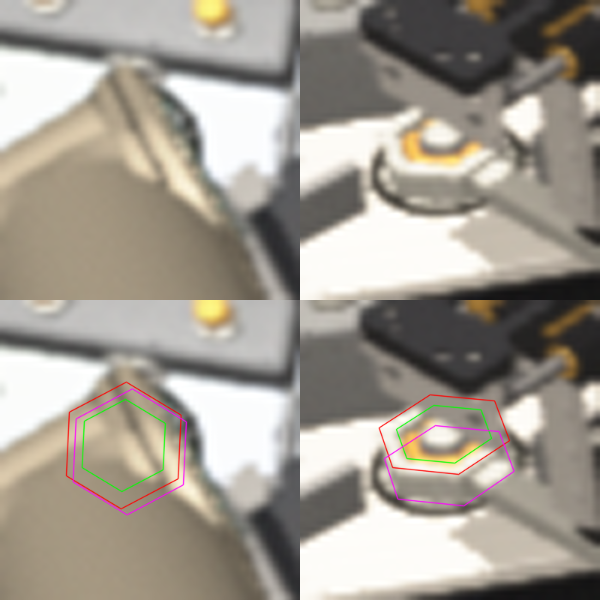

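Emit:
{"fn": "step_arm", "kwargs": {"deltas": [{"dx":0.0092,"dy":0.0001,"dz":0.0002,"rx":0.0,"ry":0.0,"rz":5.0,"grip":0.0},{"dx":0.0185,"dy":0.0013,"dz":0.0002,"rx":0.0,"ry":0.0,"rz":10.0,"grip":0.0},{"dx":0.0277,"dy":0.0034,"dz":0.0002,"rx":0.0,"ry":0.0,"rz":15.0,"grip":0.0},{"dx":0.0366,"dy":0.0062,"dz":0.0002,"rx":0.0,"ry":0.0,"rz":20.0,"grip":0.0},{"dx":0.0453,"dy":0.0098,"dz":0.0002,"rx":0.0,"ry":0.0,"rz":25.0,"grip":0.0},{"dx":0.0537,"dy":0.0141,"dz":0.0002,"rx":0.0,"ry":0.0,"rz":30.0,"grip":0.0},{"dx":0.0616,"dy":0.0192,"dz":0.0002,"rx":0.0,"ry":0.0,"rz":35.0,"grip":0.0},{"dx":0.0691,"dy":0.0249,"dz":0.0002,"rx":0.0,"ry":0.0,"rz":40.0,"grip":0.0},{"dx":0.076,"dy":0.0313,"dz":0.0002,"rx":0.0,"ry":0.0,"rz":45.0,"grip":0.0}], "grip_force": 60}}

```text
clock: 14.22
ee_pos: [0.5192, 0.2896, 0.2421]
tool_rot: [0.799, 0.601, -0.0, 0.001]
ft_force: [-0.4, -2.9, 1.2]
opening: 0.02
```

```bash
python3 look2.py l13;  python3 arc.py .6228 .2605 .0119 -18 -20 -22 -24 -26
```

```text
clock 14.225 tcp [0.5192 0.2896 0.2421] psi -16.08 tilt [ 0.0006 -0.0011] F [-0.38 -2.86  1.2 ] M [-0.75 -0.16  0.3 ] open 0.02
pred ring [0.6228 0.2598] under 0.0121
Tz about nut (force on tool): 0.608 M-only 0.301
-18.0 ([3.9, -0.1, 0.1], [0.07, 0.04, 2.03])
-20.0 ([7.7, 0.1, 0.1], [0.07, 0.03, 4.03])
-22.0 ([11.4, 0.4, 0.1], [0.07, 0.03, 6.03])
-24.0 ([15.2, 0.9, 0.1], [0.07, 0.03, 8.03])
-26.0 ([18.9, 1.5, 0.1], [0.07, 0.03, 10.03])
```

Emit:
{"fn": "step_arm", "kwargs": {"deltas": [{"dx":0.0039,"dy":0.0,"dz":0.0001,"rx":0.0,"ry":0.0,"rz":2.0,"grip":0.0},{"dx":0.0077,"dy":0.0001,"dz":0.0001,"rx":0.0,"ry":0.0,"rz":4.0,"grip":0.0},{"dx":0.0114,"dy":0.0004,"dz":0.0001,"rx":0.0,"ry":0.0,"rz":6.0,"grip":0.0},{"dx":0.0152,"dy":0.0009,"dz":0.0001,"rx":0.0,"ry":0.0,"rz":8.0,"grip":0.0},{"dx":0.0189,"dy":0.0015,"dz":0.0001,"rx":0.0,"ry":0.0,"rz":10.0,"grip":0.0}], "grip_force": 60}}

```text
clock: 14.95
ee_pos: [0.5259, 0.3073, 0.242]
tool_rot: [0.849, 0.529, -0.0, 0.001]
ft_force: [-1.4, -3.4, 5.0]
opening: 0.0197
```

```bash
python3 look2.py l14;  python3 arc.py .6228 .2605 .0119 -27.5 -29 -30.5 -32 -33.5
```

```text
clock 14.95 tcp [0.5259 0.3073 0.242 ] psi -26.11 tilt [ 0.0002 -0.002 ] F [-1.35 -3.4   5.03] M [-1.37  0.32  0.28] open 0.0197
pred ring [0.6227 0.2599] under 0.012
Tz about nut (force on tool): 0.675 M-only 0.282
-27.5 ([2.8, -0.1, 0.1], [0.07, 0.06, 1.39])
-29.0 ([5.7, -0.0, 0.1], [0.08, 0.06, 2.89])
-30.5 ([8.5, 0.2, 0.1], [0.08, 0.06, 4.39])
-32.0 ([11.3, 0.4, 0.1], [0.08, 0.06, 5.89])
-33.5 ([14.1, 0.7, 0.1], [0.08, 0.06, 7.39])
```

View pics/l14.png

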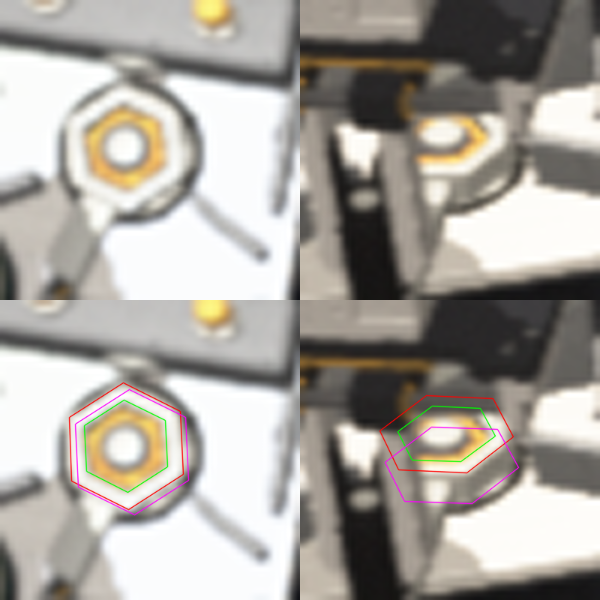

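Emit:
{"fn": "step_arm", "kwargs": {"deltas": [{"dx":0.0028,"dy":0.0,"dz":-0.0002,"rx":0.0,"ry":0.0,"rz":1.4,"grip":0.0},{"dx":0.0057,"dy":0.0,"dz":-0.0002,"rx":0.0,"ry":0.0,"rz":2.9,"grip":0.0},{"dx":0.0057,"dy":0.0,"dz":-0.0002,"rx":0.0,"ry":0.0,"rz":2.9,"grip":0.0}], "grip_force": 60}}

```text
clock: 15.42
ee_pos: [0.5287, 0.3127, 0.2421]
tool_rot: [0.862, 0.507, -0.0, 0.001]
ft_force: [-2.2, -3.9, 2.8]
opening: 0.0196
```

```bash
cat > st.py <<'E'
from h import *
s=ctrl.sense(); e=s["ee_pos"];F=s["ft_force"];M=s["wrist_torque"]
Rm=R.from_quat(s["tool_rot"]).as_matrix(); yaw=np.rad2deg(np.arctan2(Rm[1,0],Rm[0,0]))-90
a=np.deg2rad(yaw); c=e[:2]+L*np.array([np.cos(a),np.sin(a)]); r=e[:2]-np.array([.6229,.2603])
print(s["clock"],e.round(4),"psi",yaw.round(2),"F",F.round(2),"M",M.round(2),"ring",c.round(4),"under",(e[2]-.23).round(4),"T",round(r[0]*F[1]-r[1]*F[0]+M[2],3))
E
python3 st.py;  python3 arc.py .6228 .2605 .0121 -30.5 -32 -33.5
```

```text
15.425 [0.5287 0.3127 0.2421] psi -29.11 F [-2.15 -3.88  2.76] M [-1.2   0.22 -0.04] ring [0.6229 0.2603] under 0.0121 T 0.434
-30.5 ([2.8, -0.1, -0.0], [0.09, 0.08, 1.39])
-32.0 ([5.6, -0.0, -0.0], [0.09, 0.08, 2.89])
-33.5 ([8.4, 0.2, -0.0], [0.09, 0.08, 4.39])
```

Emit:
{"fn": "step_arm", "kwargs": {"deltas": [{"dx":0.0028,"dy":0.0,"dz":-0.0001,"rx":0.0,"ry":0.0,"rz":1.4,"grip":0.0},{"dx":0.0056,"dy":0.0,"dz":-0.0001,"rx":0.0,"ry":0.0,"rz":2.9,"grip":0.0},{"dx":0.0056,"dy":0.0,"dz":-0.0001,"rx":0.0,"ry":0.0,"rz":2.9,"grip":0.0}], "grip_force": 60}}

```text
clock: 15.8
ee_pos: [0.5315, 0.3176, 0.242]
tool_rot: [0.875, 0.484, -0.0, 0.001]
ft_force: [-1.5, -4.2, 3.2]
opening: 0.0196
```

```bash
python3 st.py;  python3 arc.py .6228 .2605 .0121  -33.5 -35
```

```text
15.8 [0.5315 0.3176 0.242 ] psi -32.1 F [-1.5  -4.25  3.17] M [-1.18  0.27 -0.02] ring [0.6228 0.2603] under 0.012 T 0.453
-33.5 ([2.8, -0.1, -0.1], [0.09, 0.11, 1.4])
-35.0 ([5.6, 0.0, -0.1], [0.1, 0.11, 2.9])
```

Emit:
{"fn": "step_arm", "kwargs": {"deltas": [{"dx":0.0028,"dy":0.0,"dz":-0.0001,"rx":0.0,"ry":0.0,"rz":1.4,"grip":0.0},{"dx":0.0056,"dy":0.0,"dz":-0.0001,"rx":0.0,"ry":0.0,"rz":2.9,"grip":0.0},{"dx":0.0056,"dy":0.0,"dz":-0.0001,"rx":0.0,"ry":0.0,"rz":2.9,"grip":0.0}], "grip_force": 60}}

```text
clock: 16.18
ee_pos: [0.5346, 0.3222, 0.242]
tool_rot: [0.887, 0.461, -0.001, 0.001]
ft_force: [-2.0, -5.6, 3.6]
opening: 0.0195
```

```bash
python3 st.py;  python3 look2.py l15; python3 arc.py .6228 .2605 .0121  -36.5 -38
```

```text
16.175 [0.5346 0.3222 0.242 ] psi -35.09 F [-2.05 -5.55  3.63] M [-1.19  0.3   0.1 ] ring [0.6228 0.2603] under 0.012 T 0.717
clock 16.175 tcp [0.5346 0.3222 0.242 ] psi -35.09 tilt [ 0.0002 -0.003 ] F [-2.05 -5.55  3.63] M [-1.19  0.3   0.1 ] open 0.0195
pred ring [0.6228 0.2603] under 0.012
Tz about nut (force on tool): 0.716 M-only 0.1
-36.5 ([2.9, -0.1, -0.1], [0.1, 0.13, 1.42])
-38.0 ([5.7, 0.0, -0.1], [0.11, 0.12, 2.92])
```

View pics/l15.png

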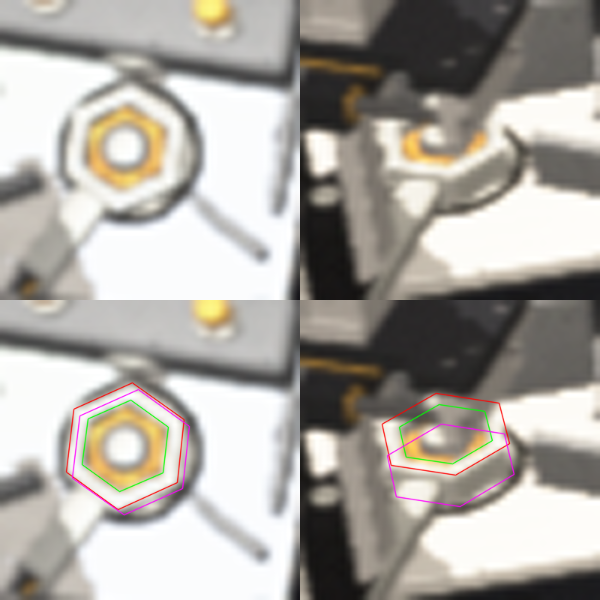

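Emit:
{"fn": "step_arm", "kwargs": {"deltas": [{"dx":0.0029,"dy":-0.0001,"dz":-0.0001,"rx":0.1,"ry":0.1,"rz":1.4,"grip":0.0},{"dx":0.0057,"dy":0.0,"dz":-0.0001,"rx":0.1,"ry":0.1,"rz":2.9,"grip":0.0},{"dx":0.0057,"dy":0.0,"dz":-0.0001,"rx":0.1,"ry":0.1,"rz":2.9,"grip":0.0}], "grip_force": 60}}

```text
clock: 16.65
ee_pos: [0.5378, 0.3263, 0.242]
tool_rot: [0.899, 0.438, -0.001, 0.001]
ft_force: [-2.6, -5.8, 3.8]
opening: 0.0198
```

```bash
python3 st.py; python3 arc.py .6228 .2605 .0121  -39.5 -41
```

```text
16.65 [0.5378 0.3263 0.242 ] psi -38.02 F [-2.61 -5.83  3.75] M [-1.67  0.32  0.16] ring [0.6227 0.2599] under 0.012 T 0.827
-39.5 ([3.3, -0.3, -0.1], [0.04, 0.12, 1.48])
-41.0 ([6.1, -0.2, -0.1], [0.04, 0.12, 2.98])
```

```bash
cat > nutfit.py <<'E'
exec(open('nut.py').read().split("from scipy")[0].replace('f=ctrl.grab_frame("top"); g=ctrl.grab_frame("scene")','f=ctrl.grab_frame("top")'))
from scipy.optimize import minimize
def nutfit(f,box=(222,204,20,22),lo=-60):
    x0,y0,w,h=box; o=orange(f)[y0:y0+h,x0:x0+w]; A_=[];C=[];X=[]
    for a in range(lo,lo+60,5):
        def cost(p):
            m=render(f,p[:2],np.deg2rad(a),box); A=np.c_[m.ravel(),np.ones(m.size)]
            return np.linalg.lstsq(A,o.ravel(),rcond=None)[1][0]
        b=minimize(cost,(.6231,.2612),method="Nelder-Mead",options=dict(initial_simplex=[(.6231,.2612),(.6241,.2612),(.6231,.2622)],maxiter=25))
        A_.append(a);C.append(b.fun);X.append(b.x)
    A_=np.array(A_);C=np.array(C)
    # first harmonic of period 60
    t=2*np.pi*A_/60; c=np.sum(C*np.exp(1j*t)); ph=np.angle(-c)*60/2/np.pi
    return round(ph,2),C.min().round(2),X[int(C.argmin())].round(4)
if __name__=="__main__": print("nut angle (mod60)",nutfit(f)); cv2.imwrite("pics/top_last.png",f["img"][:,:,::-1])
E
python3 nutfit.py
python3 - <<'E'
import sys; sys.path.insert(0,'.')
from nutfit import *
for n in ("top0",):
    f2=dict(f); f2["img"]=cv2.imread(f"pics/{n}.png")[:,:,::-1].copy(); print(n,nutfit(f2))
E
python3 look2.py l16
```

```text
nut angle (mod60) (np.float64(28.85), np.float64(5.1), array([0.623 , 0.2611]))
top0 (np.float64(10.49), np.float64(4.07), array([0.6224, 0.2605]))
clock 16.75 tcp [0.5378 0.3262 0.242 ] psi -38.02 tilt [-0.0008 -0.0019] F [-2.44 -6.01  3.78] M [-1.73  0.35  0.23] open 0.0193
pred ring [0.6227 0.2598] under 0.012
Tz about nut (force on tool): 0.9 M-only 0.229
```

View pics/l16.png

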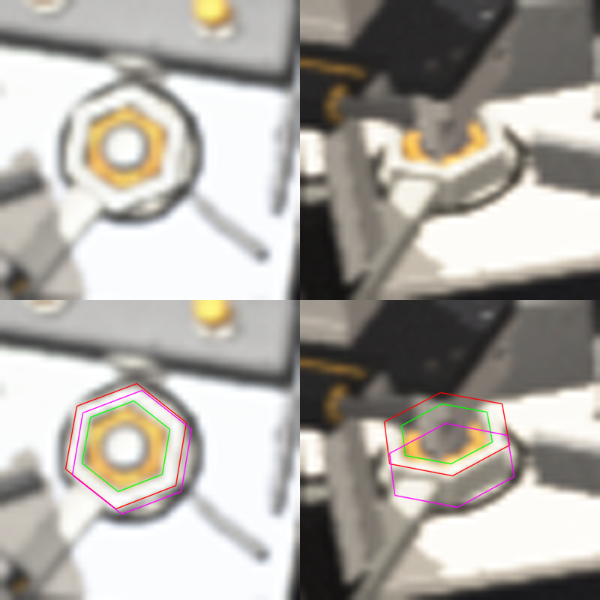

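Emit:
{"fn": "step_arm", "kwargs": {"deltas": [{"dx":0.0033,"dy":-0.0002,"dz":-0.0002,"rx":0.0,"ry":0.1,"rz":1.5,"grip":0.0},{"dx":0.0033,"dy":-0.0002,"dz":-0.0002,"rx":0.0,"ry":0.1,"rz":1.5,"grip":0.0},{"dx":0.0033,"dy":-0.0002,"dz":-0.0002,"rx":0.0,"ry":0.1,"rz":1.5,"grip":0.0}], "grip_force": 60}}

```text
clock: 17.23
ee_pos: [0.5394, 0.3283, 0.242]
tool_rot: [0.905, 0.426, -0.001, 0.001]
ft_force: [-2.7, -6.1, 4.3]
opening: 0.0198
```

```bash
python3 st.py; python3 nutfit.py; python3 st.py; python3 arc.py .6228 .2605 .0121  -39.5 -41
```

```text
17.225 [0.5394 0.3283 0.242 ] psi -39.53 F [-2.7  -6.15  4.26] M [-1.71  0.46  0.32] ring [0.6226 0.2597] under 0.012 T 1.015
nut angle (mod60) (np.float64(27.81), np.float64(5.03), array([0.623 , 0.2614]))
17.275 [0.5395 0.3283 0.242 ] psi -39.53 F [-0.97 -5.37  4.26] M [-1.75  0.47  0.36] ring [0.6226 0.2597] under 0.012 T 0.878
-39.5 ([0.7, -0.4, -0.1], [0.05, 0.13, -0.03])
-41.0 ([3.5, -0.3, -0.1], [0.05, 0.13, 1.47])
```

Emit:
{"fn": "step_arm", "kwargs": {"deltas": [{"dx":0.0035,"dy":-0.0003,"dz":-0.0003,"rx":0.0,"ry":0.1,"rz":1.5,"grip":0.0},{"dx":0.0055,"dy":-0.0002,"dz":-0.0003,"rx":0.0,"ry":0.1,"rz":2.5,"grip":0.0},{"dx":0.0055,"dy":-0.0002,"dz":-0.0003,"rx":0.0,"ry":0.1,"rz":2.5,"grip":0.0}], "grip_force": 60}}

```text
clock: 17.65
ee_pos: [0.5422, 0.3317, 0.242]
tool_rot: [0.913, 0.407, -0.002, 0.001]
ft_force: [-4.0, -7.7, 4.4]
opening: 0.0194
```

```bash
python3 st.py; python3 nutfit.py; python3 st.py; python3 look2.py l17; python3 arc.py .6228 .2605 .0121  -42 -44
```

```text
17.65 [0.5422 0.3317 0.242 ] psi -41.98 F [-4.03 -7.68  4.35] M [-2.    0.72  0.7 ] ring [0.6223 0.2596] under 0.012 T 1.612
nut angle (mod60) (np.float64(25.83), np.float64(4.96), array([0.623 , 0.2612]))
17.7 [0.5422 0.3317 0.242 ] psi -41.97 F [-2.76 -7.37  5.53] M [-2.    0.62  0.67] ring [0.6223 0.2596] under 0.012 T 1.458
clock 17.7 tcp [0.5422 0.3317 0.242 ] psi -41.97 tilt [-0.0022 -0.004 ] F [-2.76 -7.37  5.53] M [-2.    0.62  0.67] open 0.0197
pred ring [0.6223 0.2596] under 0.012
Tz about nut (force on tool): 1.456 M-only 0.666
-42.0 ([1.1, -0.3, -0.1], [0.06, 0.25, 0.03])
-44.0 ([4.8, -0.2, -0.1], [0.06, 0.25, 2.03])
```

View pics/l17.png

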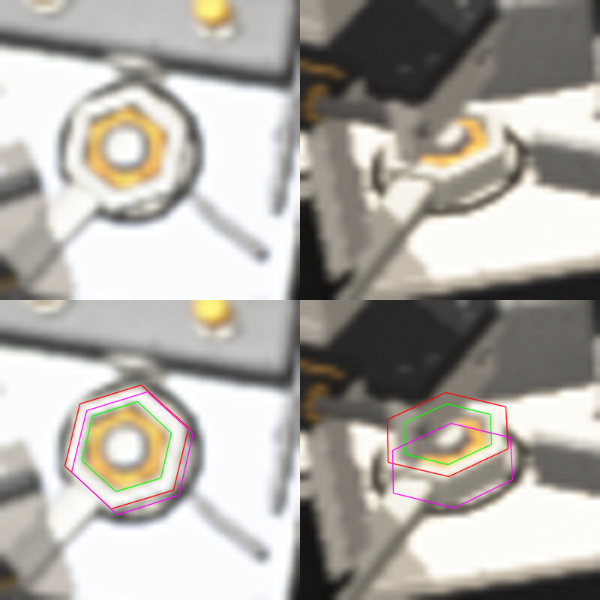

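```bash
python3 arc.py .6228 .2600 .0122  -38 -34 -30
```

```text
-38.0 ([-6.8, 0.3, -0.1], [0.05, 0.25, -3.97])
-34.0 ([-14.3, 1.1, -0.1], [0.04, 0.26, -7.97])
-30.0 ([-21.7, 2.4, -0.1], [0.03, 0.26, -11.97])
```

Emit:
{"fn": "step_arm", "kwargs": {"deltas": [{"dx":-0.0068,"dy":0.0003,"dz":-0.0002,"rx":0.0,"ry":0.2,"rz":-4.0,"grip":0.0},{"dx":-0.0143,"dy":0.0011,"dz":-0.0003,"rx":0.0,"ry":0.3,"rz":-8.0,"grip":0.0},{"dx":-0.0217,"dy":0.0024,"dz":-0.0004,"rx":0.0,"ry":0.3,"rz":-12.0,"grip":0.0},{"dx":-0.0217,"dy":0.0024,"dz":-0.0004,"rx":0.0,"ry":0.3,"rz":-12.0,"grip":0.0}], "grip_force": 60}}

```text
clock: 18.3
ee_pos: [0.5297, 0.3141, 0.2422]
tool_rot: [0.867, 0.499, 0.001, -0.0]
ft_force: [0.2, -3.7, -3.3]
opening: 0.0196
```

```bash
python3 st.py; python3 look2.py l18; python3 nutfit.py
```

```text
18.3 [0.5297 0.3141 0.2422] psi -30.12 F [ 0.21 -3.7  -3.33] M [-0.95  0.01 -0.22] ring [0.6229 0.26  ] under 0.0122 T 0.116
clock 18.3 tcp [0.5297 0.3141 0.2422] psi -30.12 tilt [0.0013 0.0013] F [ 0.21 -3.7  -3.33] M [-0.95  0.01 -0.22] open 0.0196
pred ring [0.6229 0.26  ] under 0.0122
Tz about nut (force on tool): 0.116 M-only -0.218
nut angle (mod60) (np.float64(-25.05), np.float64(5.17), array([0.6232, 0.2613]))
```

View pics/l18.png

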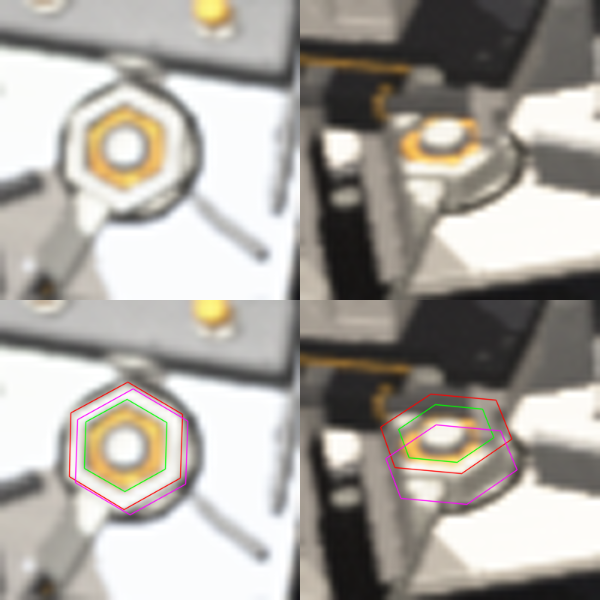

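```bash
python3 arc.py .6228 .2588 .0124  -27
```

```text
-27.0 ([-7.0, 0.7, -0.2], [0.04, -0.05, -3.08])
```

Emit:
{"fn": "step_arm", "kwargs": {"deltas": [{"dx":-0.007,"dy":0.0007,"dz":-0.0002,"rx":0.0,"ry":0.0,"rz":-3.1,"grip":0.0},{"dx":-0.007,"dy":0.0007,"dz":-0.0002,"rx":0.0,"ry":0.0,"rz":-3.1,"grip":0.0},{"dx":-0.007,"dy":0.0007,"dz":-0.0002,"rx":0.0,"ry":0.0,"rz":-3.1,"grip":0.0}], "grip_force": 60}}

```text
clock: 18.82
ee_pos: [0.5267, 0.3088, 0.2423]
tool_rot: [0.853, 0.523, 0.001, -0.0]
ft_force: [-1.1, -0.9, -2.0]
opening: 0.0196
```

```bash
python3 st.py; python3 nutfit.py; python3 st.py
```

```text
18.825 [0.5267 0.3088 0.2423] psi -26.99 F [-1.08 -0.86 -1.99] M [-0.09  0.11 -0.02] ring [0.6228 0.2599] under 0.0123 T 0.113
nut angle (mod60) (np.float64(-22.59), np.float64(5.46), array([0.623 , 0.2616]))
18.875 [0.5267 0.3088 0.2423] psi -26.98 F [-0.48  0.09 -2.37] M [-0.05  0.06  0.02] ring [0.6228 0.2599] under 0.0123 T 0.038
```

Emit:
{"fn": "step_arm", "kwargs": {"deltas": [{"dx":0.0,"dy":0.0,"dz":-0.004,"rx":0.0,"ry":0.0,"rz":-1.0,"grip":0.0},{"dx":0.0,"dy":0.0,"dz":-0.012,"rx":0.0,"ry":0.0,"rz":-1.0,"grip":0.0},{"dx":0.0,"dy":0.0,"dz":-0.025,"rx":0.0,"ry":0.0,"rz":-1.0,"grip":0.0},{"dx":0.0,"dy":0.0,"dz":-0.045,"rx":0.0,"ry":0.0,"rz":-1.0,"grip":0.0},{"dx":0.0,"dy":0.0,"dz":-0.065,"rx":0.0,"ry":0.0,"rz":-1.0,"grip":0.0},{"dx":0.0,"dy":0.0,"dz":-0.065,"rx":0.0,"ry":0.0,"rz":-1.0,"grip":0.0}], "grip_force": 60}}

```text
clock: 19.62
ee_pos: [0.5274, 0.3097, 0.31]
tool_rot: [0.848, 0.53, 0.004, -0.001]
ft_force: [-0.2, -0.3, -2.7]
opening: 0.0197
```

```bash
python3 st.py; python3 - <<'E'
from h import *
# mat pose fit from initial top picture not saved raw? use top0.png
f=ctrl.grab_frame("top"); f0=dict(f); f0["img"]=cv2.imread("pics/top0.png")[:,:,::-1].copy()
from scipy.optimize import minimize
def fitmat(f,box,p0):
    x0,y0,w,h=box; i=f["img"][y0:y0+h,x0:x0+w].astype(float)
    o=i[:,:,0]*1.5-0.5*i[:,:,2]; valid=(i.max(2)<75)
    def rend(p):
        s=8;m=np.zeros((h*s,w*s),np.uint8);c,sn=np.cos(p[2]),np.sin(p[2])
        q=np.array([[p[0]+c*a-sn*b,p[1]+sn*a+c*b,.004] for a,b in ((.1075,.045),(.1075,-.045),(-.1075,-.045),(-.1075,.045))])
        uv=((proj(f,q)-[x0,y0]+.5)*s).round().astype(np.int32); cv2.fillConvexPoly(m,uv,255)
        return cv2.resize(cv2.GaussianBlur(m/255.,(0,0),.6*s),(w,h),interpolation=cv2.INTER_AREA)
    def cost(p):
        m=rend(p)[valid]; A=np.c_[m,np.ones(m.size)]
        return np.linalg.lstsq(A,o[valid],rcond=None)[1][0]
    b=minimize(cost,p0,method="Nelder-Mead",options=dict(initial_simplex=np.array(p0)+np.array([[0,0,0],[.008,0,0],[0,.008,0],[0,0,.05]]),maxiter=200,xatol=1e-4,fatol=1))
    return b.x[:2].round(4),np.rad2deg(b.x[2]).round(2),b.fun.round(0),valid.sum()
print(fitmat(f0,(288,200,46,94),(.5335,.030,-.062)))
print(fitmat(f,(288,200,46,94),(.5335,.030,-.062)))
crop(f,"t19.png",180,150,160,140,5)
E
```

```text
19.625 [0.5274 0.3097 0.31  ] psi -25.94 F [-0.16 -0.28 -2.69] M [ 0.06 -0.05 -0.02] ring [0.6244 0.2625] under 0.08 T 0.013
(array([0.5332, 0.0312]), np.float64(-3.82), np.float64(71033.0), np.int64(3805))
(array([0.5332, 0.0313]), np.float64(-3.83), np.float64(46212.0), np.int64(4319))
```

View pics/t19.png

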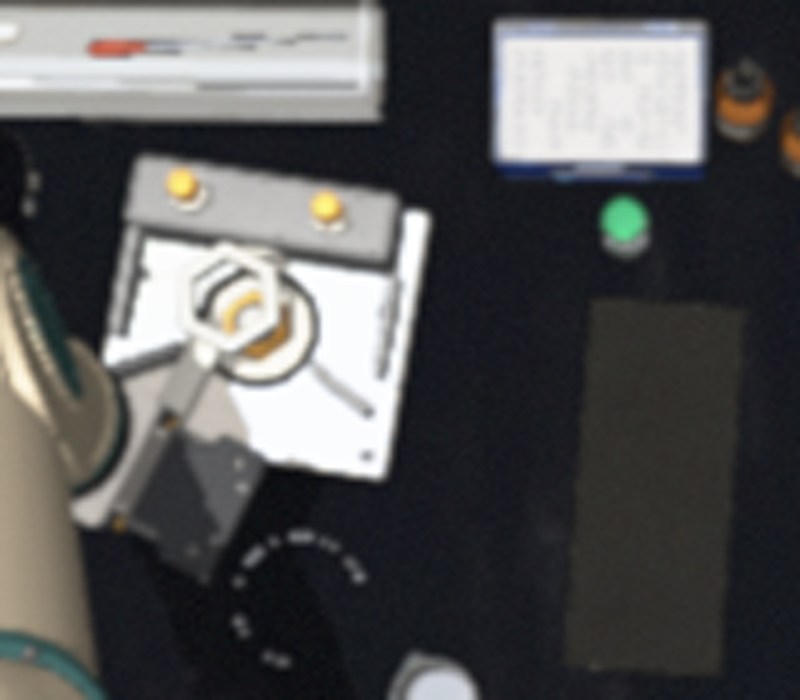

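```bash
python3 arc.py .5831 .0279 .08 -3.8; python3 arc.py .5831 .0279 .04 -3.8
```

```text
-3.8 ([-269.1, 73.8, -2.5], [0.15, -0.25, -22.14])
-3.8 ([-269.3, 73.8, 37.5], [0.15, -0.25, -22.14])
```

Emit:
{"fn": "step_arm", "kwargs": {"deltas": [{"dx":-0.06,"dy":0.016,"dz":-0.0025,"rx":0.0,"ry":-0.2,"rz":-5.0,"grip":0.0},{"dx":-0.12,"dy":0.033,"dz":-0.0025,"rx":0.1,"ry":-0.2,"rz":-10.0,"grip":0.0},{"dx":-0.18,"dy":0.05,"dz":-0.0025,"rx":0.1,"ry":-0.2,"rz":-15.0,"grip":0.0},{"dx":-0.23,"dy":0.065,"dz":-0.0025,"rx":0.1,"ry":-0.2,"rz":-20.0,"grip":0.0},{"dx":-0.269,"dy":0.0738,"dz":-0.0025,"rx":0.2,"ry":-0.3,"rz":-22.1,"grip":0.0},{"dx":-0.269,"dy":0.0738,"dz":0.02,"rx":0.2,"ry":-0.3,"rz":-22.1,"grip":0.0},{"dx":-0.269,"dy":0.0738,"dz":0.0375,"rx":0.2,"ry":-0.3,"rz":-22.1,"grip":0.0},{"dx":-0.269,"dy":0.0738,"dz":0.0375,"rx":0.2,"ry":-0.3,"rz":-22.1,"grip":0.0}], "grip_force": 60}}

```text
clock: 20.68
ee_pos: [0.4752, 0.0353, 0.2688]
tool_rot: [0.73, 0.683, -0.002, -0.001]
ft_force: [0.4, 0.2, -2.4]
opening: 0.0199
```

```bash
python3 st.py; python3 - <<'E'
from ringfit import *
s=ctrl.sense(); e=s["ee_pos"]; a=np.deg2rad(-3.8)
f=ctrl.grab_frame("top"); c=(e[0]+L*np.cos(a),e[1]+L*np.sin(a))
print("top",ring(f,c,e[2]-.23,-3.8,14,clip=(0,0,0,9)))
crop(f,"t20.png",270,190,80,100,6)
E
python3 nutfit.py; python3 arc.py .5831 .0279 .006 -3.8; python3 arc.py .5831 .0279 .004 -3.8
```

```text
20.675 [0.4752 0.0353 0.2688] psi -3.85 F [ 0.41  0.19 -2.4 ] M [ 0.01 -0.03 -0.03] ring [0.5827 0.028 ] under 0.0388 T 0.036
top (array([0.5819, 0.028 ]), np.float64(-3.19), np.float64(4.42))
nut angle (mod60) (np.float64(-22.79), np.float64(4.1), array([0.6224, 0.2605]))
-3.8 ([-0.4, -0.2, 34.0], [-0.07, 0.03, -0.02])
-3.8 ([-0.4, -0.2, 36.0], [-0.07, 0.03, -0.02])
```

View pics/t20.png

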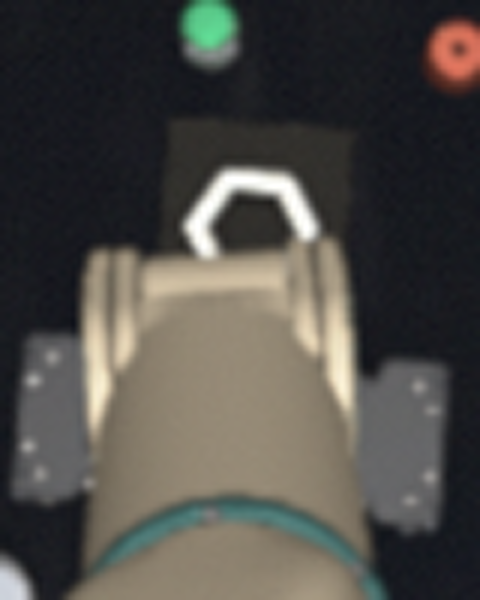

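Emit:
{"fn": "step_arm", "kwargs": {"deltas": [{"dx":-0.0004,"dy":0.0006,"dz":0.018,"rx":0.0,"ry":0.0,"rz":0.0,"grip":0.0},{"dx":-0.0004,"dy":0.0006,"dz":0.029,"rx":0.0,"ry":0.0,"rz":0.0,"grip":0.0},{"dx":-0.0004,"dy":0.0006,"dz":0.0335,"rx":0.0,"ry":0.0,"rz":0.0,"grip":0.0},{"dx":-0.0004,"dy":0.0006,"dz":0.035,"rx":0.0,"ry":0.0,"rz":0.0,"grip":0.0},{"dx":-0.0004,"dy":0.0006,"dz":0.035,"rx":0.0,"ry":0.0,"rz":0.0,"grip":0.0}], "grip_force": 60}}

```text
clock: 21.4
ee_pos: [0.4765, 0.0351, 0.2352]
tool_rot: [0.73, 0.683, -0.0, -0.0]
ft_force: [0.6, -0.2, -2.6]
opening: 0.0196
```

```bash
python3 st.py;python3 arc.py .5831 .0279 .004 -3.8
```

```text
21.4 [0.4765 0.0351 0.2352] psi -3.82 F [ 0.6  -0.2  -2.65] M [ 0.01  0.04 -0.  ] ring [0.584  0.0279] under 0.0052 T 0.161
-3.8 ([-0.1, -0.9, 1.2], [-0.04, 0.03, -0.02])
```

Emit:
{"fn": "step_arm", "kwargs": {"deltas": [{"dx":0.0,"dy":-0.0004,"dz":0.0008,"rx":0.0,"ry":0.0,"rz":0.0,"grip":0.0},{"dx":0.0,"dy":-0.0004,"dz":0.0014,"rx":0.0,"ry":0.0,"rz":0.0,"grip":0.0},{"dx":0.0,"dy":-0.0004,"dz":0.0014,"rx":0.0,"ry":0.0,"rz":0.0,"grip":0.0}], "grip_force": 60}}

```text
clock: 21.78
ee_pos: [0.4761, 0.0351, 0.2341]
tool_rot: [0.73, 0.683, -0.0, 0.0]
ft_force: [-1.7, -0.4, 1.3]
opening: 0.0195
```

```bash
python3 st.py
```

```text
21.775 [0.4761 0.0351 0.2341] psi -3.82 F [-1.75 -0.37  1.35] M [ 0.05 -0.01  0.03] ring [0.5836 0.0279] under 0.0041 T -0.304
```

Down on the mat (about 4 N). Open, then retreat upwards.

Emit:
{"fn": "step_arm", "kwargs": {"deltas": [{"dx":0.0,"dy":0.0,"dz":0.0,"rx":0.0,"ry":0.0,"rz":0.0,"grip":0.3},{"dx":0.0,"dy":0.0,"dz":0.0,"rx":0.0,"ry":0.0,"rz":0.0,"grip":0.45},{"dx":0.0,"dy":0.0,"dz":0.0,"rx":0.0,"ry":0.0,"rz":0.0,"grip":0.45},{"dx":0.0,"dy":0.0,"dz":-0.03,"rx":0.0,"ry":0.0,"rz":0.0,"grip":0.45},{"dx":0.0,"dy":0.0,"dz":-0.08,"rx":0.0,"ry":0.0,"rz":0.0,"grip":0.45},{"dx":0.0,"dy":0.0,"dz":-0.13,"rx":0.0,"ry":0.0,"rz":0.0,"grip":0.45},{"dx":0.0,"dy":0.0,"dz":-0.16,"rx":0.0,"ry":0.0,"rz":0.0,"grip":0.45},{"dx":0.1,"dy":-0.02,"dz":-0.17,"rx":0.0,"ry":0.0,"rz":0.0,"grip":0.45},{"dx":0.18,"dy":-0.03,"dz":-0.17,"rx":0.0,"ry":0.0,"rz":0.0,"grip":0.45},{"dx":0.25,"dy":-0.04,"dz":-0.17,"rx":0.0,"ry":0.0,"rz":0.0,"grip":0.45},{"dx":0.3,"dy":-0.04,"dz":-0.17,"rx":0.0,"ry":0.0,"rz":0.0,"grip":0.45}], "grip_force": 20}}

```text
clock: 23.15
ee_pos: [0.4565, 0.2857, 0.4038]
tool_rot: [0.73, 0.683, -0.0, 0.0]
ft_force: [0.3, -0.6, 0.4]
opening: 0.0417
```

```bash
python3 st.py; python3 - <<'E'
import span
from h import *
f=ctrl.grab_frame("top");g=ctrl.grab_frame("scene")
span.SH=-.093
x,fun,o=span.fit(f,(292,212,36,48),(.583,.028,-.066),.004)
print("ring",x[:2].round(4),"yaw",np.rad2deg(x[2]).round(2),fun.round(2),"mid",(x[:2]-.05*np.array([np.cos(x[2]),np.sin(x[2])])).round(4))
crop(f,"t21.png",180,150,160,140,5); crop(g,"s21.png",165,200,160,120,5)
E
```

```text
23.15 [0.4565 0.2857 0.4038] psi -3.83 F [ 0.32 -0.6   0.36] M [-0.01 -0.13 -0.01] ring [0.5641 0.2785] under 0.1738 T 0.086
ring [0.5837 0.0279] yaw -3.74 4.28 mid [0.5338 0.0311]
```

View pics/t21.png

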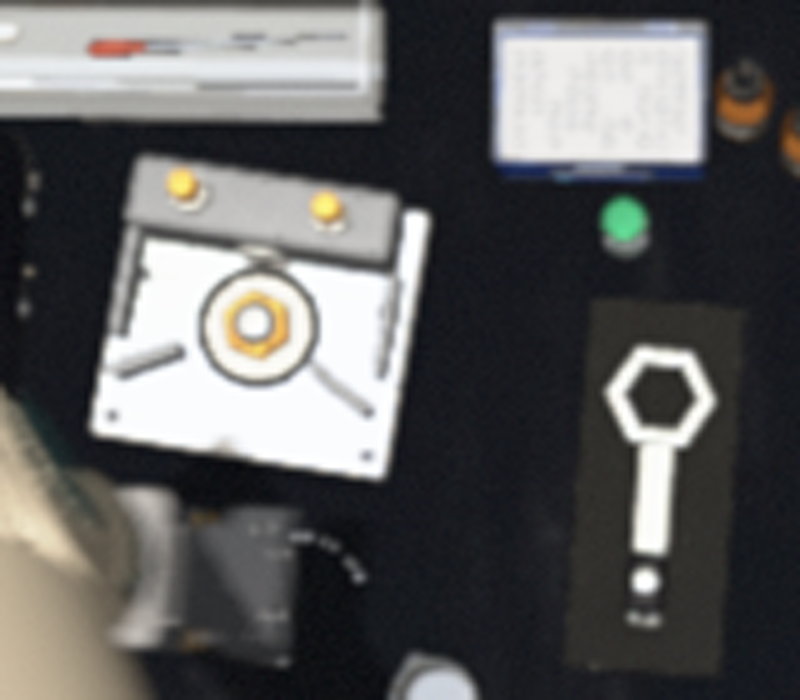

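View pics/s21.png

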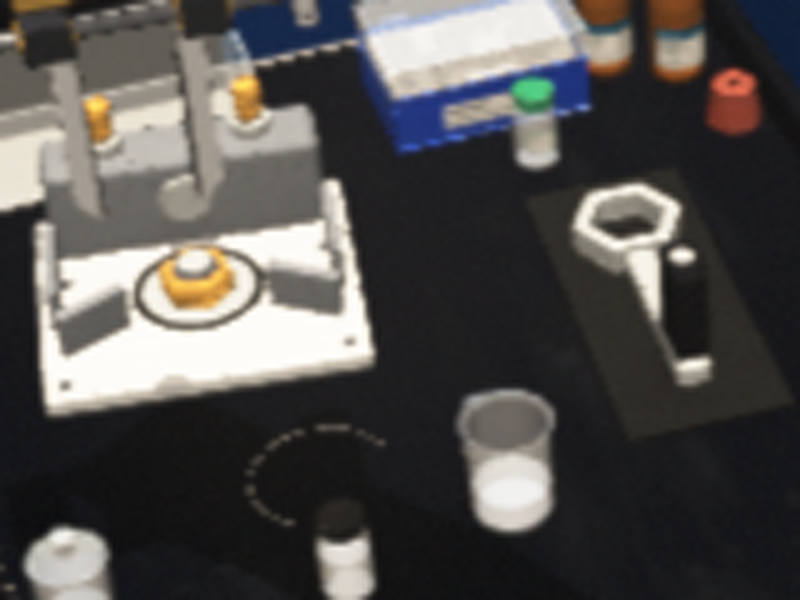

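```bash
python3 -c "
from workcell import ctrl
print(ctrl.sense()['dq'].round(4)); print(ctrl.finish_job())"
```

```text
[ 0.0714 -0.0247  0.0833  0.0763  0.0407  0.0166  0.0568]
the job is handed in; nothing more can be done
None
```

The gland nut is screwed up to its stop and pulled up to about 1.5 N m, and the spanner is back in the middle of its mat. I handed the job in at about 23 s.

**Tightening:** It took two seated strokes between the ribs, with the ring lifted off, swung back 60° and reseated between them. The handle stayed within about 38° of the manifold's -x direction.

**Torque:** The wrist readings at the final pull were 1.46 and 1.61 N m. The nut's spring-back, measured in the images, gives about 1.6 N m, within a few tenths. I eased the ring to the middle of its play before each lift, with the torque near zero.

**Last checks:**
- **Nut:** its flat is at -22.8° in the top camera image, against about -22.6° expected at the stop. I measured it after the ring was lifted clear of the nut.
- **Spanner:** its middle is at (0.5338, 0.0311) m, against a mat centre of (0.5332, 0.0312) m. Its yaw is -3.7°, against -3.8° for the mat, and it lies flat.
- **Glassware and tape:** the beaker, both vials and the weighing bottle look unmoved. The tape and part of the weighing bottle were outside my last close-up views, so I did not re-check them, but the arm never came near them.

**Disagreements:**
- When first gripped, the spanner was dragged about 4 mm because the arm settled 3.5 mm short of the commanded y. It caused no further trouble.
- The scene camera reads about 2.4 mm low in y, so I relied on the top camera.
- Partway through the final pull, the nut angle in the image suggested more torque than the wrist sensor did (about 1.5 against 0.9 N m). After release, the spring-back agreed with the wrist sensor.
- At hand-in the joints were still settling slightly (up to 0.08 rad/s), with the gripper clear of everything.

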